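# Make up the board kit and the solder kit

## Robot

A 6-joint arm with a two-finger parallel gripper is mounted at the origin on a cart in front of the work surface, level with it; the furniture and walls round the work are solid. World frame = base frame: x ahead of the robot, y to its left, z up, the work surface at z = 0. Lengths are in m, angles in rad, forces in N, time in s.
With the tool pointing down it reaches from about 0.375 to 0.9 m from the base axis. Payload 3.1 kg.
Tool frame: the origin (TCP) lies at the very end of the fingers, on their centre line; the grasp point (between the pads) lies 19 mm behind it; z points along the fingers, y is the direction in which the jaws open and shut (so a half turn about z gives the same grasp; the last joint's range is limited). The gripper opens to 85 mm and grips with 20 to 120 N. Pads are 22 mm wide; open, the fingers measure 114 mm over their backs; the gripper's body (76 mm by 85 mm) begins 54 mm behind the grasp point. The pads swing forward as they close: fully open they stand 13 mm farther back than shut.
Start: joints at [-1.282, 0.527, 1.433, -0, 1.181, -0.178], TCP at [0.282, -0.558, 0.231] pointing down, gripper open.
Joint ranges: [-3.08, 3.08], [-0.75, 2.2], [0.22, 2.44], [-1.43, 4.57], [0, 2.65], [-2.85, 2.85]. Speed limits (rad/s): [2.79, 2.79, 3.14, 3.14, 3.14, 3.14].

## Interface

Orientations are given as a unit quaternion [x, y, z, w].
In Python, from station import * gives the robot as it stands.
- The arm moves only by the tool jog_arm, never from a script. Its argument "motion" is a list of rows, each a list of 5 numbers: the shift along the world's x, y, z in cm, then the turn about the world's z in degrees, then the closure in counts, from 0 (fully open) to 255 (shut). In form: [[tx, ty, tz, yaw, jaw], ...]. A call has 1 to 10 rows; each row shifts and turns the pose as measured when the row begins; what a row does not reach is not made up. A row lasts 1/12 s, in which the tool goes at most 41.7 mm and 7.16 degrees, less where a joint would pass 70% of its speed; a pose out of reach is approached as far as the arm can. A call with a gripper value outside its range is refused whole. The fingers move at their own pace and stop on an object; "squeeze" is the grip in N (left out, the last holds). Time passes only in rows, so rows that do not move let the fingers close. It gives the time, the measured TCP pose, the force and the opening at its end, in the units of the state.
- sense(): the state, without advancing time (a new reading comes with each control period).
- snapshot(name): name is "scene" or "side" or "wrist"; returns a dict with "img" (400x640x3 uint8, red, green, blue), "depth" (400x640 float32, m along the optical axis (not along the pixel's ray), 0 where there is no reading), "intrinsics" (3x3 intrinsics, pixels), "eye" and "attitude" of the camera in the world. Camera axes: x right, y down, z forward; pixel columns grow to the right and rows downward; lengths in m; the calibration is good to about 2 mm. The wrist camera is an equidistant fisheye: a pixel r from the principal point sees the ray r / f radians off the axis. A picture is of the moment at which its call begins.
- sign_off(): hands the job in, once; it reports no verdict.
The state is a dict: "t": time; "q": joint angles; "qd": joint speeds; "tau": joint torques, N m; "tcp_pos": TCP position; "tool_rot": TCP orientation; "force": force on the tool from outside, world axes, zero at the start; "ft_torque": the same for the moment, N m; "finger_gap": opening from 0.0 (shut) to 1.0 (fully open).
Only numpy, scipy, OpenCV 4.12 (cv2) and the standard library are available. Lean on these libraries where they do the work, as an engineer would, in place of code of your own. Each camera call takes 0.05 s, during which the arm holds its last target.

## Task

Make up the two kits: put the circuit board and the longer pin strip into the tray with two pockets, and the solder reel, the small round tin and the shorter pin strip (all from the row standing between the trays) into the tray with three, each the same way up as now, flat on the floor of the pocket made for its shape and size (of the two square pockets, the larger is the reel's). The board is still held in its holder: first swing the hold-down finger well up and over while the board stays lying there, and only then lift the board out. Do not move the side cutters, nor the dispenser and the marker that are either side of the partition.

Things in the scene. Friction and masses are not known exactly. Their poses are not given: they have to be found in the camera images.
- board: green circuit board 68 (x) x 85 (y) mm, lying in the holder on its 8 mm base plate; 70 g. Origin: centre of the underside. Take it by its highest part, the finned aluminium heat sink: 20 (x) x 24 (y) mm, centred at x = -12, y = -4, from 8 to 28 mm above the underside; fingers closing along the board's x, fingertips at least 16 mm above the underside (other parts are up to 15 mm high)
- long_strip: the longer black pin strip, 150 mm long (y), 9 mm wide (x), 10 mm high with the pins (body 9 mm wide and 7.5 mm high: grip this). Origin: centre of the underside. 20 g. Lies on the bench, one of four things in a row side by side
- short_strip: the shorter black pin strip, 122 mm long (y), 9 mm wide (x), 10 mm high with the pins (body 9 mm wide and 7.5 mm high: grip this). Origin: centre of the underside. 20 g. Lies in the row
- reel: white reel of solder wire standing on its end on the bench in the row, 61 mm high, about 55 mm across; origin: underside, near the axis (its round body reaches from -28 to 27 mm in its x and from -24 to 30 mm in its y). About 200 g. Grip it across x, at mid height or above
- tin: small round grey metal tin with a red label on the lid, 39 mm across, 17 mm high, lying flat on the bench in the row. Origin: centre of the underside. About 40 g
- board_tray: black kit tray with TWO grey-floored pockets, 170 (x) x 190 (y) x 7 mm. Fixed to the bench. Origin: centre of the underside; z up. Pockets 3.5 mm deep, floor 3.5 mm above the bench: a long one for the strip, centre x = -52.5, y = 0, 55 (x) x 176 (y) mm; a big one for the board, centre x = 30, y = 0, 100 (x) x 118 (y) mm (board's y along the tray's y)
- solder_tray: black kit tray with THREE grey-floored pockets, 158 (x) x 168 (y) x 7 mm. Fixed to the bench. Origin: centre of the underside; z up. Pockets 3.5 mm deep, floor 3.5 mm above the bench: a long one for the strip, centre x = -46.5, y = 0, 55 (x) x 150 (y) mm; the reel's, 88 mm square, centre x = 30, y = 35; the tin's, 64 mm square, centre x = 30, y = -47
- holder: aluminium plate 92 x 142 (y) x 8 mm fixed to the bench, hold-down finger hinged at the +y end. Origin: on the bench under the board's middle. Hinge axis along x at y = 66, z = 26 mm. The finger's black roller grip (20 mm along x, 14 mm thick, turns freely) is centred at x = 0, y = 32, z = 48 with the finger down; it swings up and over towards +y
- finger (a joint): angle of the holder's hold-down finger: 0 = down on the board, 1.9 = fully back (the stop). Sprung towards the board (under 3 N at the grip lifts it), but its stiff hinge keeps it wherever it is let go. Up and out of the board's way from about 1.4
- dispenser: bystander: white round dispenser 62 mm across, 90 mm high, standing at the back, to the left of the partition. Origin: centre of the underside
- cutters: bystander: red-handled side cutters 114 x 40 x 9 mm lying on the bench. Origin: centre of the underside
- pen: bystander: white marker with a black cap, 90 x 17 x 15 mm, lying to the right of the partition. Origin: centre of the underside. (The partition is a fixed upright grey panel along x at y = -0.09 m, from x = 0.53 m to the wall, rising from front to back, to 0.6 m and more: swing the arm round in front of it)
Mind the look-alikes: they are no part of the job. Leave any red look-alike of the reel alone.

How it is judged:
On the way:
1. the finger has been swung up (past 1.2 rad) while the board still lies in the holder (value of joint finger above 1.2 rad and distance of board from where it was at the start of the episode below 0.015 m), for 0.2 s.
At the end, for the whole second after the job is handed in: All five things released, at rest and upright (0.1 rad), each on its own pocket's floor (within 2 mm), off the pocket's centre by at most: board 20 mm in x and y; strips 24 mm across, 16 mm along; reel's origin 19 mm in x, 21 mm in y; tin 14 mm (x of board in the frame of board_tray between 0.01 and 0.05 m and y of board in the frame of board_tray between -0.02 and 0.02 m and z of board in the frame of board_tray between 0.002 and 0.0055 m and angle between each of board, long_strip, reel, tin, short_strip's own z axis and vertical below 0.1 rad and linear speed of each of board, long_strip, reel, tin, short_strip below 0.02 m/s and angular speed of each of board, long_strip, reel, tin, short_strip below 0.2 rad/s and x of long_strip in the frame of board_tray between -0.0765 and -0.0285 m and y of long_strip in the frame of board_tray between -0.016 and 0.016 m and z of long_strip in the frame of board_tray between 0.002 and 0.0055 m and x of reel in the frame of solder_tray between 0.011 and 0.049 m and y of reel in the frame of solder_tray between 0.014 and 0.056 m and z of reel in the frame of solder_tray between 0.002 and 0.0055 m and x of tin in the frame of solder_tray between 0.016 and 0.044 m and y of tin in the frame of solder_tray between -0.061 and -0.033 m and z of tin in the frame of solder_tray between 0.002 and 0.0055 m and x of short_strip in the frame of solder_tray between -0.0705 and -0.0225 m and y of short_strip in the frame of solder_tray between -0.016 and 0.016 m and z of short_strip in the frame of solder_tray between 0.002 and 0.0055 m); the robot touches nothing.
It fails at once if the dispenser moved by more than 20 mm (distance of dispenser from where it was at the start of the episode above 0.02 m).
It fails at once if the side cutters moved by more than 20 mm (distance of cutters from where it was at the start of the episode above 0.02 m).
It fails at once if the marker moved by more than 20 mm (distance of pen from where it was at the start of the episode above 0.02 m).
It also fails if it takes over 134 s, if anything falls off the work surface, if the arm or the gripper's body presses on something with over 40 N, if the wrist force passes 120 N, or if a joint passes its speed limit or range.

## Working session

There is one attempt and no reset: what is moved stays moved. The work goes in short steps, Python scripts to look and compute and a tool call to move; the robot and the scene stay as the last step left them, time stands still between calls to the robot, and variables do not carry over. Pictures are saved under pics/ and viewed, and the job is handed in when it is done.

Besides the shell and the picture viewer there is one more tool, called after ">>>" as a command line: name --pt "numbers of a row" for each row, then --argument value for the rest. jog_arm: Moves the arm, as the interface text tells. Its arguments: {"type":"object","properties":{"motion":{"type":"array","items":{"type":"array","items":{"type":"number"}}},"squeeze":{"type":"number"}},"required":["motion"]}

```bash
ls; mkdir -p pics; python3 - <<'E'
from station import *
import cv2,numpy as np
s=sense();print(s)
for n in ["scene","side","wrist"]:
    d=snapshot(n);cv2.imwrite(f"pics/{n}0.png",d["img"][:,:,::-1])
    np.savez(f"pics/{n}0.npz",**d)
    print(n,d["intrinsics"],d["eye"],d["attitude"])
E
```

```text
pics
{'t': 0.0, 'q': array([-1.28147969e+00,  5.28447764e-01,  1.43394911e+00,  3.43990728e-05,
        1.18134683e+00, -1.78512024e-01]), 'qd': array([-0.00168076, -0.00178317, -0.0001752 , -0.00097064, -0.00014148,
        0.00140715]), 'tau': array([-4.74158260e-04, -4.42353129e+01, -1.78028351e+01, -1.47902065e-04,
        8.54156184e-03,  5.44845832e-06]), 'tcp_pos': array([ 0.28166171, -0.55712453,  0.23033001]), 'tool_rot': array([ 9.72767513e-01,  2.31780518e-01, -4.36759770e-05, -1.07475652e-03]), 'force': array([0.29591844, 0.58291749, 0.55019617]), 'ft_torque': array([ 0.00056132, -0.04908399, -0.01572269]), 'finger_gap': 1.0024540046217394}
scene [[370.18957001   0.         319.08182221]
 [  0.         370.18957001 199.15723604]
 [  0.           0.           1.        ]] [-0.1870165   0.62403857  0.95561996] [-0.42039243  0.81883051 -0.34960818  0.17481681]
side [[467.23844031   0.         314.98226454]
 [  0.         467.23844031 191.99464949]
 [  0.           0.           1.        ]] [ 0.4100154  -1.0951895   0.63321692] [ 0.84662594 -0.04693767  0.03597124 -0.52889266]
wrist [[309.70691629   0.         313.90779452]
 [  0.         309.70691629 201.72242034]
 [  0.           0.           1.        ]] [ 0.35657135 -0.51904427  0.37339279] [ 0.8402989  -0.51644839 -0.08694338  0.14007024]
```

View pics/scene0.png

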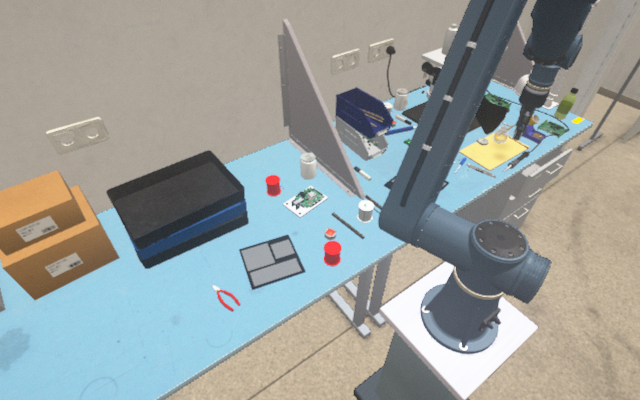

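View pics/side0.png

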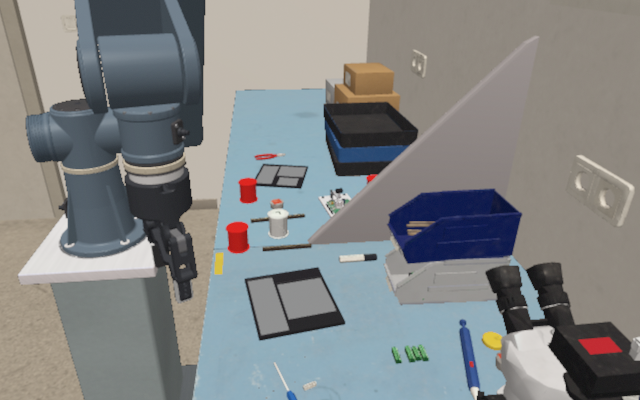

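View pics/wrist0.png

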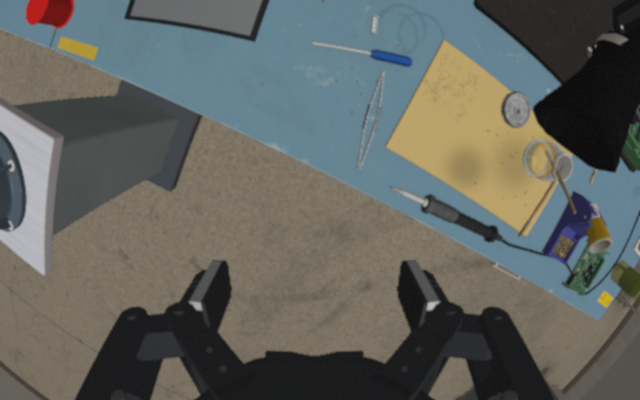

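```bash
cat > h.py <<'E'
import numpy as np,cv2
from scipy.spatial.transform import Rotation as R
def load(n): return dict(np.load(f"pics/{n}.npz"))
def rays(d,px,fish=False):
    px=np.atleast_2d(px).astype(float);K=d["intrinsics"]
    x=(px-[K[0,2],K[1,2]])/[K[0,0],K[1,1]]
    if fish:
        r=np.linalg.norm(x,axis=1,keepdims=True);s=np.sin(r)/np.maximum(r,1e-9)
        v=np.hstack([x*s,np.cos(r)])
    else: v=np.hstack([x,np.ones((len(x),1))])
    return R.from_quat(d["attitude"]).apply(v)
def onplane(d,px,z,fish=False):
    v=rays(d,px,fish);return d["eye"]+v*((z-d["eye"][2])/v[:,2])[:,None]
def proj(d,P,fish=False):
    K=d["intrinsics"];p=R.from_quat(d["attitude"]).inv().apply(np.atleast_2d(P)-d["eye"])
    if fish:
        r=np.hypot(p[:,0],p[:,1]);t=np.arctan2(r,p[:,2]);n=p[:,:2]/r[:,None]*t[:,None]
    else:n=p[:,:2]/p[:,2:]
    return n*K[0,0]+[K[0,2],K[1,2]]
def cloud(d,fish=False):
    v,u=np.mgrid[:400,:640];px=np.c_[u.ravel(),v.ravel()]
    K=d["intrinsics"];r=rays(d,px,fish)
    ax=R.from_quat(d["attitude"]).apply([0,0,1])
    r=r/(r@ax)[:,None]
    return (d["eye"]+r*d["depth"].reshape(-1,1)).reshape(400,640,3)
E
python3 - <<'E'
from h import *
for n,box in [("scene0",(200,130,480,320)),("side0",(200,130,400,350))]:
    d=load(n);im=d["img"][:,:,::-1]
    x0,y0,x1,y1=box;f=min(800/(x1-x0),600/(y1-y0))
    cv2.imwrite(f"pics/{n}z.png",cv2.resize(im[y0:y1,x0:x1],None,fx=f,fy=f,interpolation=2));print(f)
d=load("side0");c=cloud(d)
for p in [(200,340),(238,229),(278,222),(278,213),(287,247),(278,217),(248,182),(292,300),(281,176)]: print(p,c[p[1],p[0]].round(3))
d=load("scene0");c=cloud(d)
for p in [(332,255),(365,215),(330,233),(347,225),(270,262),(305,200),(228,300),(274,190)]: print(p,c[p[1],p[0]].round(3))
E
```

```text
2.857142857142857
2.727272727272727
(200, 340) [ 0.282 -0.411 -0.001]
(238, 229) [ 0.347 -0.114  0.061]
(278, 222) [ 0.445 -0.057  0.043]
(278, 213) [ 0.446 -0.039  0.059]
(287, 247) [ 0.463 -0.118  0.006]
(278, 217) [ 0.445 -0.062  0.06 ]
(248, 182) [0.368 0.156 0.061]
(292, 300) [ 0.461 -0.318  0.003]
(281, 176) [0.471 0.308 0.008]
(332, 255) [0.346 0.182 0.054]
(365, 215) [ 0.428 -0.023  0.035]
(330, 233) [0.445 0.114 0.016]
(347, 225) [0.447 0.039 0.006]
(270, 262) [0.468 0.333 0.002]
(305, 200) [0.624 0.093 0.016]
(228, 300) [ 0.425  0.499 -0.002]
(274, 190) [0.722 0.164 0.03 ]
```

View pics/scene0z.png

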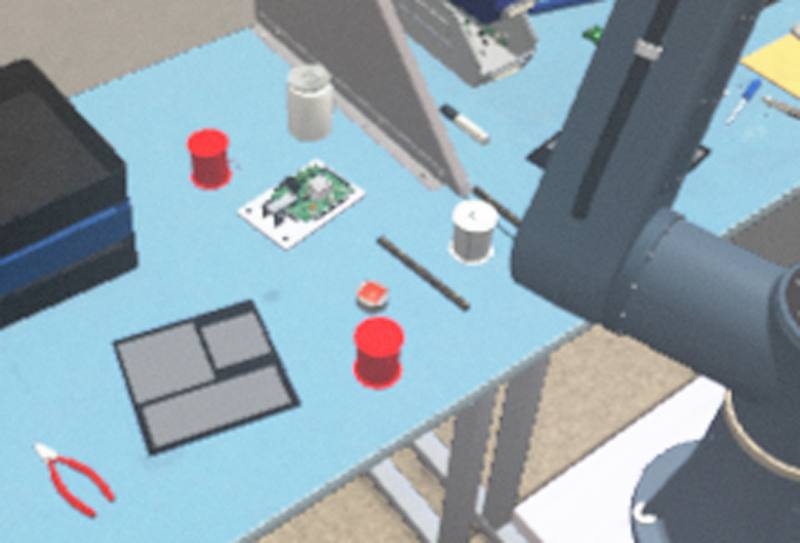

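View pics/side0z.png

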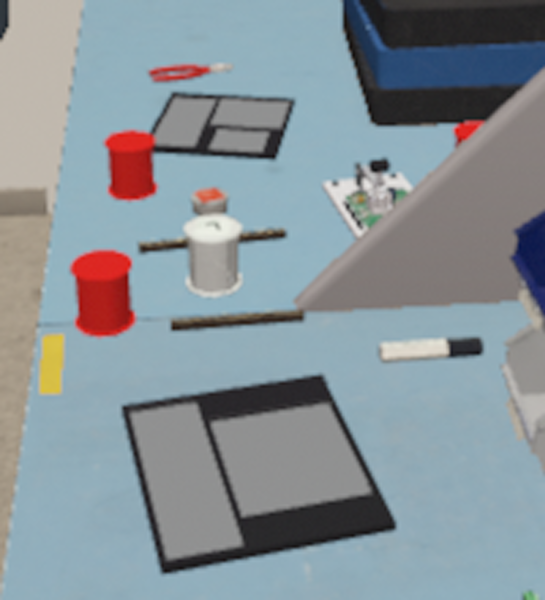

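```bash
cat > m1.py <<'E'
from h import *
def comps(n,mask,z,roi,minA=15):
    d=load(n)
    m=np.zeros((400,640),np.uint8);x0,y0,x1,y1=roi;m[y0:y1,x0:x1]=mask(d["img"].astype(int))[y0:y1,x0:x1]*255
    for c in cv2.findContours(m,0,1)[0]:
        if cv2.contourArea(c)<minA: continue
        P=onplane(d,c[:,0],z)[:,:2]
        r=cv2.minAreaRect((P*1000).astype(np.float32))
        print(n,"px",c[:,0].mean(0).round(),"ctr",np.round(r[0],1),"size",np.round(r[1],1),"ang",round(r[2],2))
dark=lambda i:(i.max(2)<75)
notblue=lambda i:(i[...,2]-i[...,0]<25)
floor=lambda i:(abs(i[...,2]-i[...,0])<18)&(i.mean(2)>90)&(i.mean(2)<180)
print("boardtray");comps("side0",notblue,0.007,(230,260,350,345));comps("side0",floor,0.0035,(230,260,350,345))
print("soldtray");comps("scene0",notblue,0.007,(235,232,312,292));comps("scene0",floor,0.0035,(235,232,312,292))
comps("side0",notblue,0.007,(250,160,315,190))
print("strip1");comps("side0",notblue,0.004,(258,238,312,254),5)
print("strip2");comps("scene0",notblue,0.004,(328,208,366,240),5)
print("tin");comps("scene0",notblue,0.010,(320,225,340,241),5)
E
python3 m1.py
```

```text
boardtray
side0 px [291. 304.] ctr [ 459.3 -321.2] size [169.1 195.6] ang 8.99
side0 px [344. 261.] ctr [ 592.7 -193.8] size [ 8.2 23.9] ang 84.19
side0 px [305. 298.] ctr [ 489.1 -311.1] size [100.8 116.4] ang 9.5
side0 px [267. 306.] ctr [ 407.9 -324.1] size [ 55.5 174.5] ang 9.08
soldtray
scene0 px [270. 262.] ctr [469.9 327.8] size [164.4 157.2] ang 76.91
scene0 px [273. 261.] ctr [473.  326.7] size [161.6 151.1] ang 76.5
side0 px [277. 177.] ctr [457.6 305.2] size [204.9 173.4] ang 76.73
strip1
side0 px [289. 246.] ctr [ 467.9 -111.7] size [129.7  40.9] ang 12.54
strip2
scene0 px [331. 233.] ctr [450.2 103. ] size [23.8 44.8] ang 53.17
scene0 px [348. 225.] ctr [448.3  35.1] size [147.6  11. ] ang 6.08
scene0 px [362. 215.] ctr [457.6 -34.1] size [28.3 69.5] ang 49.06
tin
scene0 px [330. 233.] ctr [449.2 110.3] size [33.8 44.5] ang 53.51
```

>>> jog_arm --pt "0.5 3.5 1.5 -2 0" --pt "0.5 3.8 1.5 -2 0" --pt "0.5 3.8 1.5 -2 0" --pt "1 3.8 1.5 -2 0" --pt "1 3.8 1.5 -2 0" --pt "1 3.8 1.5 -2 0" --pt "1 3.8 1.5 -2 0" --pt "1 3.8 1 -2 0" --pt "1 3.8 1 -2 0" --pt "1 3.8 1 -2 0"

```text
t: 0.98
tcp_pos: [0.3608, -0.1786, 0.3595]
tool_rot: [0.999, 0.044, -0.0, -0.005]
force: [1.4, 0.3, 0.2]
finger_gap: 0.997
```

>>> jog_arm --pt "1 3.8 0 -2 0" --pt "1 3.8 0 -2 0" --pt "1 3.8 0 -2 0" --pt "1 3 0 0 0" --pt "0 0 0 0 0" --pt "0 0 0 0 0"

```text
t: 1.48
tcp_pos: [0.4009, -0.0204, 0.3626]
tool_rot: [1.0, -0.007, 0.003, -0.005]
force: [0.7, -0.4, -0.6]
finger_gap: 1.001
```

```bash
cat > snap.py <<'E'
import sys
from station import *
import cv2,numpy as np
s=sense();print(round(s['t'],2),s['q'].round(2),s['tcp_pos'].round(4),s['tool_rot'].round(4),s['force'].round(1),round(s['finger_gap'],3))
for n in sys.argv[2:]:
    d=snapshot(n);cv2.imwrite(f"pics/{n}{sys.argv[1]}.png",d["img"][:,:,::-1]);np.savez(f"pics/{n}{sys.argv[1]}.npz",**d)
    if n=="wrist": print(d["eye"].round(3),d["attitude"].round(3))
E
python3 snap.py 1 wrist side scene
```

```text
1.48 [-0.34  0.05  1.76  0.01  1.33  1.24] [ 0.4009 -0.0204  0.3626] [ 1.     -0.0073  0.0034 -0.0049] [ 0.7 -0.4 -0.6] 1.001
[ 0.484 -0.022  0.506] [-0.693  0.702  0.118 -0.11 ]
```

View pics/wrist1.png

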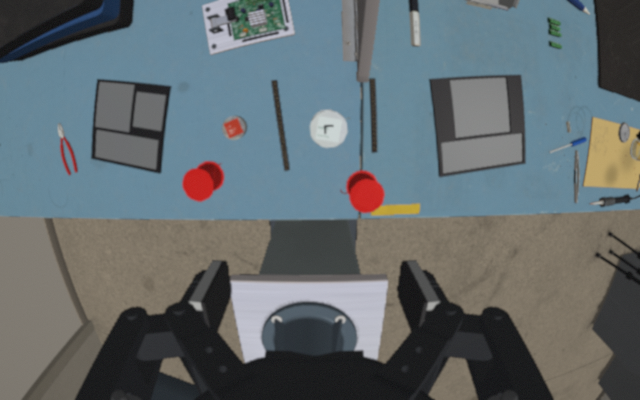

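```bash
cat > m2.py <<'E'
from h import *
d=load("wrist1");I=d["img"].astype(int)
def comps(name,mask,z,roi,minA=15):
    m=np.zeros((400,640),np.uint8);x0,y0,x1,y1=roi;m[y0:y1,x0:x1]=mask(I)[y0:y1,x0:x1]*255
    for c in cv2.findContours(m,0,1)[0]:
        if cv2.contourArea(c)<minA: continue
        P=onplane(d,c[:,0],z,True)[:,:2]
        r=cv2.minAreaRect((P*1000).astype(np.float32))
        print(name,"px",c[:,0].mean(0).round(),"ctr",np.round(r[0],1),"size",np.round(r[1],1),"ang",round(r[2],2))
notblue=lambda i:(i[...,2]-i[...,0]<25)
floor=lambda i:(abs(i[...,2]-i[...,0])<22)&(i.mean(2)>85)&(i.mean(2)<180)
white=lambda i:(i.min(2)>150)
comps("btray",notblue,.007,(422,65,535,185));comps(" floor",floor,.0035,(422,65,535,185))
comps("stray",notblue,.007,(85,75,175,180));comps(" floor",floor,.0035,(85,75,175,180))
comps("long",notblue,.0075,(265,75,295,178));comps("short",notblue,.0075,(368,72,385,160))
comps("tin",notblue,.015,(218,110,250,145));comps("reel",white,.061,(300,100,355,155))
comps("holder+",notblue,.008,(195,0,303,62))
f=lambda b,n:cv2.imwrite(n,cv2.resize(d["img"][b[1]:b[3],b[0]:b[2],::-1],None,fx=6,fy=6,interpolation=2))
f((190,0,310,65),"pics/hold1.png");f((210,90,360,160),"pics/row1.png")
E
python3 m2.py
```

```text
btray px [478. 122.] ctr [ 458.4 -315.3] size [169.3 192.3] ang 9.23
 floor px [481. 152.] ctr [ 406.6 -324.4] size [ 56.4 176. ] ang 9.15
 floor px [479. 106.] ctr [ 488.1 -311.6] size [101.7 119. ] ang 9.15
stray px [130. 123.] ctr [469.2 325.8] size [168.5 156.1] ang 76.83
 floor px [127. 149.] ctr [424.3 339.3] size [148.1  53.8] ang 76.7
 floor px [149. 111.] ctr [488.2 275.7] size [62.2 63.5] ang 76.47
 floor px [114. 106.] ctr [507. 356.] size [85.8 87.3] ang 76.81
long px [280. 125.] ctr [446.1  37.1] size [149.1   9. ] ang 6.3
short px [373. 111.] ctr [ 466.7 -112.7] size [131.   10.8] ang 3.7
tin px [234. 128.] ctr [446.4 111.9] size [40.7 37.7] ang 87.13
reel px [328. 128.] ctr [444.2 -38.7] size [53.1 53.7] ang 89.62
holder+ px [246.  23.] ctr [627.6  88.3] size [ 93.4 142.3] ang 9.31
```

View pics/hold1.png

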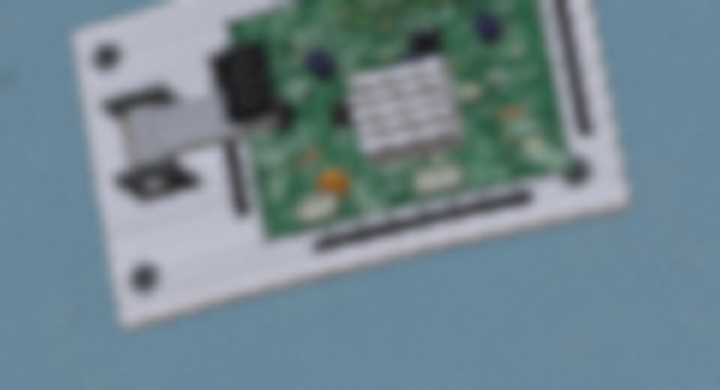

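```bash
python3 - <<'E'
from h import *
d=load("wrist1")
for n,p,z in [("roller",(245/6+190,75/6),.05),("sink",(407/6+190,105/6),.036),("hinge",(157/6+190,137/6),.026)]:
    print(n,(onplane(d,[p],z,True)*1000).round(1))
c=R.from_euler('z',9.3,degrees=True)
for nm,P in [("roller",[0,32,48]),("sink",[-12,-4,36]),("hinge",[0,66,26])]: print(nm,c.apply(P).round(1))
d2=load("scene1");c2=cloud(d2)
f=lambda dd,b,n,k:cv2.imwrite(n,cv2.resize(dd["img"][b[1]:b[3],b[0]:b[2],::-1],None,fx=k,fy=k,interpolation=2))
f(d2,(270,170,400,270),"pics/sz1.png",6)
f(load("side1"),(225,170,355,270),"pics/sdz1.png",6)
E
python3 - <<'E'
import cv2;im=cv2.imread("pics/wrist1.png")[60:180,260:400]
cv2.imwrite("pics/w1s.png",cv2.resize(im,None,fx=5,fy=5,interpolation=2))
E
```

```text
roller [[627.2 102.8  50. ]]
sink [[618.6  64.3  36. ]]
hinge [[620.1 133.5  26. ]]
roller [-5.2 31.6 48. ]
sink [-11.2  -5.9  36. ]
hinge [-10.7  65.1  26. ]
```

View pics/sz1.png

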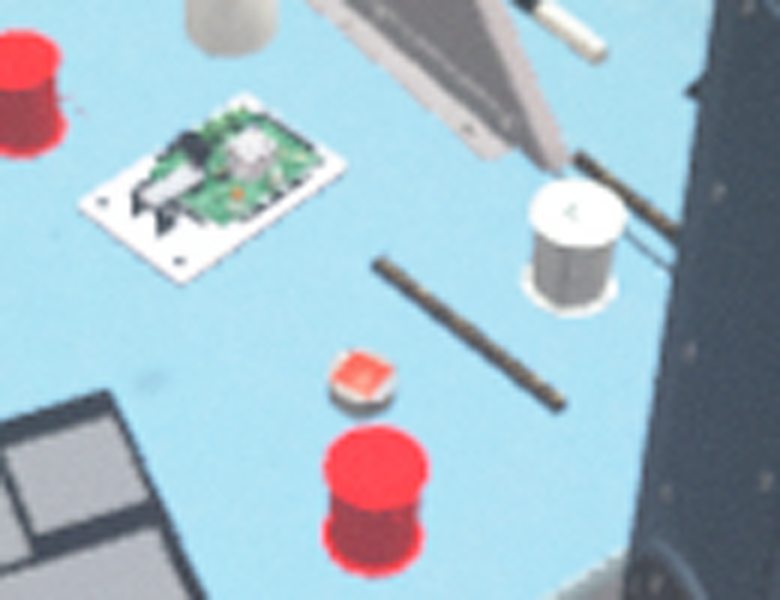

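View pics/sdz1.png

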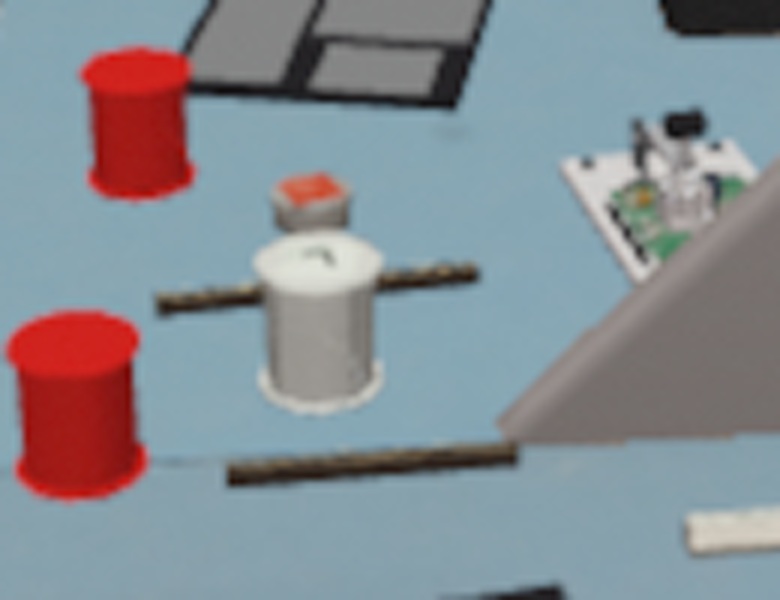

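View pics/w1s.png

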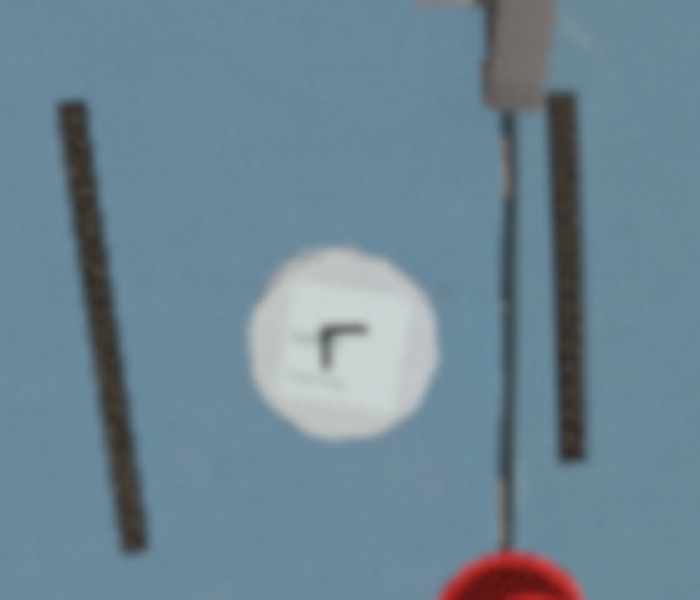

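>>> jog_arm --pt "1.5 0.7 -1 7.1 255" --pt "1.5 0.7 -1 7.1 255" --pt "1.5 0.7 -1 7.1 255" --pt "1.5 0.7 -1 7.1 255" --pt "1.5 0.7 -1 7.1 255" --pt "1.5 0.7 -1 7.1 255" --pt "1.5 0.7 -1 7.1 255" --pt "1.5 0.7 -1 7.1 255" --pt "1.5 0.7 -1 7.1 255" --pt "1.5 0.7 -1 7.1 255"

```text
t: 2.47
tcp_pos: [0.5569, 0.0289, 0.2585]
tool_rot: [0.817, 0.577, 0.001, -0.004]
force: [0.2, -0.3, 0.0]
finger_gap: 0.001
```

>>> jog_arm --pt "1.5 0.7 -2 7.1 255" --pt "1.5 0.7 -2 7.1 255" --pt "1.5 0.7 -2 7.1 255" --pt "1.5 0.5 -2 4 255" --pt "0 0 0 0 255" --pt "0 0 0 0 255"

```text
t: 2.97
tcp_pos: [0.6233, 0.0418, 0.1699]
tool_rot: [0.67, 0.742, -0.001, -0.005]
force: [0.0, -0.2, 0.2]
finger_gap: 0.002
```

```bash
python3 snap.py 2 wrist; python3 - <<'E'
from h import *
from station import sense
s=sense();print(R.from_quat(s['tool_rot']).as_matrix().round(3))
d=load("wrist1")
for p in [(372.6,78.4),(374.4,152.4)]: print((onplane(d,[p],.0075,True)*1000).round(1))
E
```

```text
2.97 [-0.11  0.6   1.48  0.01  1.06 -0.22] [0.6233 0.0418 0.1699] [ 0.6701  0.7423 -0.0009 -0.0051] [ 0.  -0.2  0.2] 0.002
[0.616 0.125 0.313] [0.985 0.051 0.004 0.162]
[[-0.101  0.995 -0.009]
 [ 0.995  0.102  0.005]
 [ 0.006 -0.008 -1.   ]]
[[ 521.6 -111.5    7.5]]
[[ 400.5 -116.     7.5]]
```

View pics/wrist2.png

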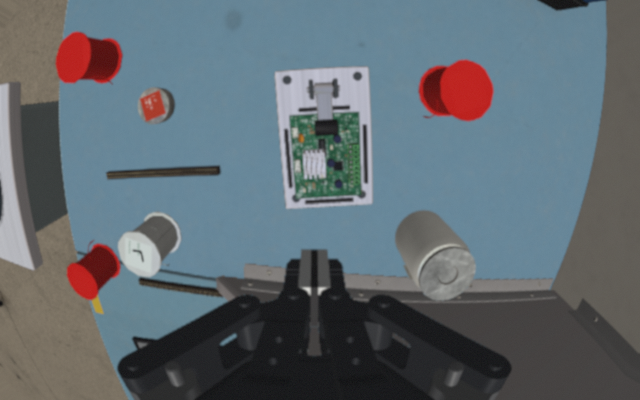

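```bash
python3 - <<'E'
from h import *
d=load("wrist2");I=d["img"].astype(int)
im=cv2.resize(d["img"][60:220,260:385,::-1],None,fx=4,fy=4,interpolation=2);cv2.imwrite("pics/h2.png",im)
m=((I[...,2]-I[...,0]<25)*255).astype(np.uint8);m[:60]=0;m[212:]=0;m[:,:270]=0;m[:,378:]=0
for c in cv2.findContours(m,0,1)[0]:
    if cv2.contourArea(c)<500: continue
    P=onplane(d,c[:,0],.008,True)[:,:2]*1000;print(cv2.minAreaRect(P.astype(np.float32)))
print("disp top",onplane(d,[(447,273)],.09,True)*1000)
E
```

```text
((628.5962524414062, 88.89142608642578), (92.32891845703125, 142.00473022460938), 9.377097129821777)
disp top [[747.98748135  -4.86653689  90.        ]]
```

View pics/h2.png

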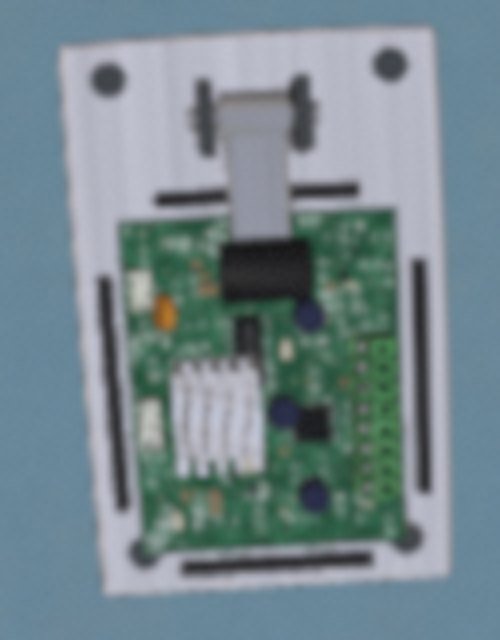

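```bash
python3 - <<'E'
from h import *
d=load("wrist2")
def P(p,z): return (onplane(d,[(p[0]/4+260,p[1]/4+60)],z,True)*1000)[0].round(1)
print("roller",P((267,270),.053),"sink",P((217,418),.036))
bc=[P(p,.0096) for p in [(120,222),(396,210),(138,552),(405,535)]];print(bc,np.mean(bc,0))
o=np.array([630.5,70.3]);c=R.from_euler('z',9.35,degrees=True)
for a in [(0,32,48),(-12,-4,36),(0,6,0)]: print(c.apply(a)+[*o,0])
E
```

```text
roller [626.8 103.7  53. ] sink [619.9  67.4  36. ]
[array([591.8, 108.3,   9.6]), array([658.3, 118.6,   9.6]), array([603.6,  24.8,   9.6]), array([671.8,  36.6,   9.6])] [631.375  72.075   9.6  ]
[625.30112149 101.87485807  48.        ]
[619.30928804  64.4035633   36.        ]
[629.52521028  76.22028589   0.        ]
```

>>> jog_arm --pt "0.3 1.5 -3 1.5 255" --pt "0.4 2 -3 2 255" --pt "0 0 -3 0 255" --pt "0 0 -1 0 255" --pt "0 0 0 0 255"

```text
t: 3.43
tcp_pos: [0.6333, 0.07, 0.0758]
tool_rot: [0.652, 0.758, 0.002, 0.001]
force: [-0.5, -0.1, -0.7]
finger_gap: -0.003
```

>>> jog_arm --pt "-0.2 0.4 -1.5 0.5 255" --pt "-0.1 0.2 -1.4 0 255" --pt "0 0 -0.4 0 255" --pt "0 0 0 0 255"

```text
t: 3.77
tcp_pos: [0.6335, 0.0722, 0.0499]
tool_rot: [0.651, 0.759, 0.005, 0.005]
force: [-0.4, -0.4, 0.1]
finger_gap: -0.002
```

```bash
python3 snap.py 3 wrist
```

```text
3.77 [-0.06  0.77  1.54  0.    0.82 -0.22] [0.6335 0.0722 0.0499] [0.651  0.7591 0.0051 0.0048] [-0.4 -0.4  0.1] -0.002
[0.619 0.156 0.193] [0.983 0.075 0.02  0.165]
```

View pics/wrist3.png

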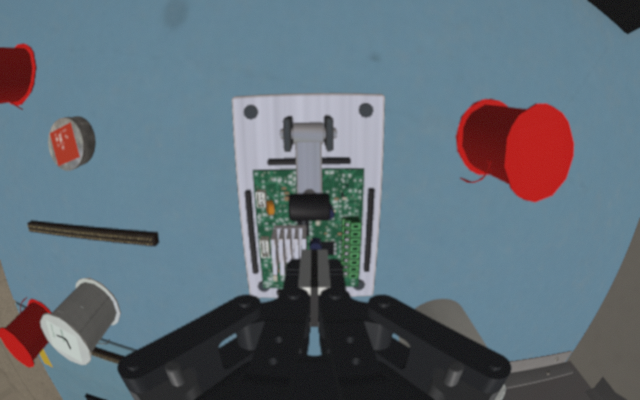

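>>> jog_arm --pt "-0.2 0.2 -0.7 0 255" --pt "-0.1 0.5 -0.2 0 255" --pt "-0.1 0.5 0 0 255" --pt "0 0 0 0 255"

```text
t: 4.15
tcp_pos: [0.6327, 0.0837, 0.0459]
tool_rot: [0.652, 0.758, 0.008, 0.008]
force: [-0.1, -0.3, 0.3]
finger_gap: 0.001
```

>>> jog_arm --pt "-0.1 0 -0.5 0 255" --pt "-0.1 0.5 -0.1 0 255" --pt "-0.1 0.6 0.3 0 255" --pt "-0.1 0.6 0.3 0 255" --pt "-0.1 0.6 0.4 0 255"

```text
t: 4.57
tcp_pos: [0.6298, 0.1012, 0.0518]
tool_rot: [0.65, 0.76, 0.004, 0.014]
force: [-1.3, -8.3, 4.5]
finger_gap: -0.0
```

>>> jog_arm --pt "-0.1 0.6 0.3 0 255" --pt "-0.1 0.6 0.3 0 255" --pt "-0.1 0.7 0.1 0 255" --pt "-0.1 0.7 0 0 255" --pt "-0.1 0.7 0 0 255"

```text
t: 4.98
tcp_pos: [0.6251, 0.1322, 0.0646]
tool_rot: [0.649, 0.761, 0.002, 0.017]
force: [-0.4, -2.7, 2.2]
finger_gap: 0.003
```

```bash
python3 snap.py 4 wrist
```

```text
4.98 [ 0.04  0.75  1.54 -0.03  0.83 -0.1 ] [0.6251 0.1322 0.0646] [0.6491 0.7605 0.002  0.0171] [-0.4 -2.7  2.2] 0.003
[0.608 0.218 0.206] [0.981 0.076 0.026 0.175]
```

View pics/wrist4.png

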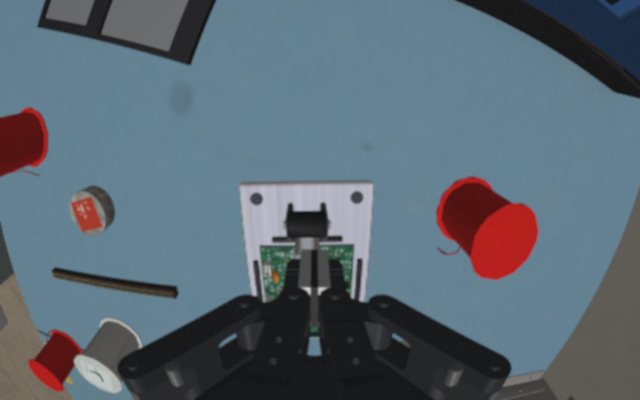

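>>> jog_arm --pt "-0.1 0.4 -0.5 0 255" --pt "-0.1 0.6 -0.3 0 255" --pt "-0.1 0.6 -0.3 0 255" --pt "-0.1 0.4 -0.2 0 255" --pt "0 0 0 0 255"

```text
t: 5.45
tcp_pos: [0.6216, 0.157, 0.0639]
tool_rot: [0.647, 0.762, 0.004, 0.019]
force: [0.5, 0.5, 0.5]
finger_gap: -0.001
```

```bash
python3 snap.py 5 wrist; python3 - <<'E'
import cv2;im=cv2.imread("pics/wrist5.png")[150:350,200:440]
cv2.imwrite("pics/w5z.png",cv2.resize(im,None,fx=3,fy=3,interpolation=2))
E
```

```text
5.45 [ 0.08  0.75  1.53 -0.03  0.82 -0.06] [0.6216 0.157  0.0639] [0.6474 0.7619 0.0039 0.0195] [0.5 0.5 0.5] -0.001
[0.603 0.243 0.205] [0.981 0.077 0.03  0.175]
```

View pics/w5z.png

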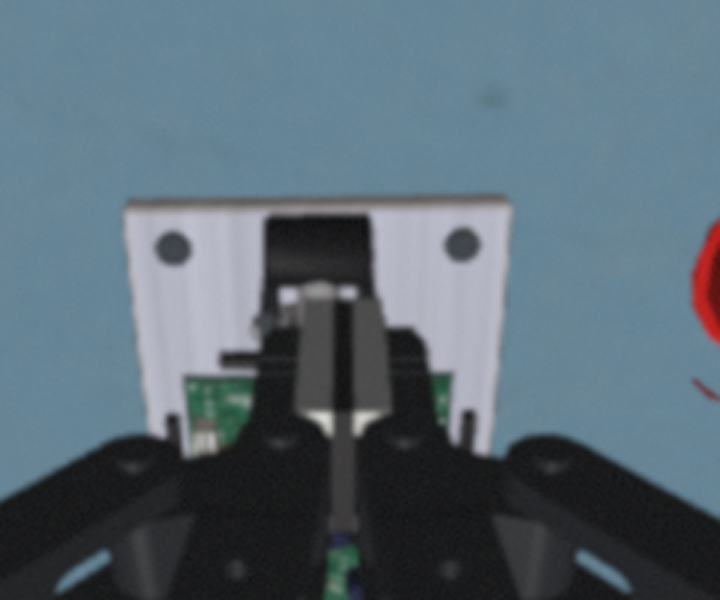

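>>> jog_arm --pt "0.1 -1 2 0 255" --pt "0.3 -3 3 0 255" --pt "0.3 -3 3 0 100" --pt "0.2 -2.5 1 0 100" --pt "0 0 0 0 100" --pt "0 0 0 0 100"

```text
t: 6.0
tcp_pos: [0.6281, 0.0619, 0.1511]
tool_rot: [0.646, 0.763, 0.002, 0.015]
force: [-0.8, -0.5, -0.7]
finger_gap: 0.562
```

```bash
python3 snap.py 6 wrist;  python3 - <<'E'
import cv2;im=cv2.imread("pics/wrist6.png")[50:290,220:420]
cv2.imwrite("pics/w6z.png",cv2.resize(im,None,fx=2.5,fy=2.5,interpolation=2))
E
```

```text
6.0 [-0.07  0.62  1.51 -0.02  0.98 -0.23] [0.6281 0.0619 0.1511] [0.646  0.7632 0.0024 0.0154] [-0.8 -0.5 -0.7] 0.562
[0.61  0.148 0.292] [0.981 0.08  0.026 0.174]
```

View pics/w6z.png

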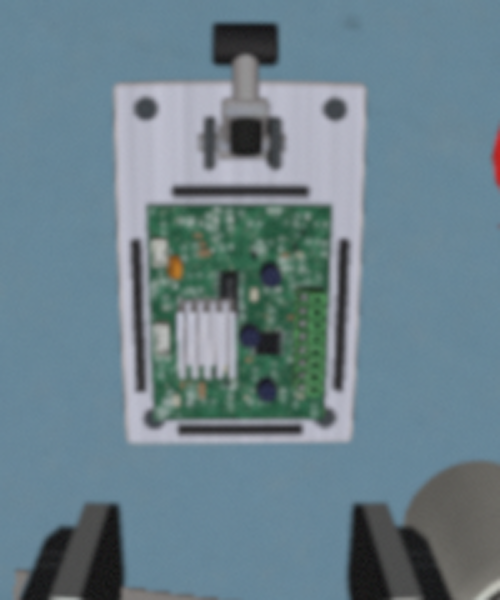

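```bash
python3 - <<'E'
from h import *
d=load("wrist6")
def P(p,z): return (onplane(d,[(p[0]/2.5+220,p[1]/2.5+50)],z,True)*1000)[0].round(1)
print("sink",P((207,341),.036))
bc=[P(p,.0096) for p in [(147,205),(330,205),(153,417),(332,422)]];print(bc,np.mean(bc,0))
print(R.from_quat([0.646,0.7632,0.0024,0.0154]).as_matrix().round(3))
E
```

```text
sink [620.2  68.   36. ]
[array([591.3, 108. ,   9.6]), array([657.5, 119. ,   9.6]), array([604.8,  25.3,   9.6]), array([675.8,  34.3,   9.6])] [632.35  71.65   9.6 ]
[[-0.165  0.986  0.027]
 [ 0.986  0.165 -0.016]
 [-0.02   0.024 -1.   ]]
```

>>> jog_arm --pt "-0.4 0.3 -3 0 100" --pt "-0.3 0.2 -3.5 0 100" --pt "-0.1 0 -2.5 0 100" --pt "0 0 -1 0 100" --pt "0 0 0 0 100" --squeeze 40

```text
t: 6.47
tcp_pos: [0.6186, 0.0719, 0.0445]
tool_rot: [0.645, 0.764, 0.003, 0.014]
force: [-0.5, -0.5, 0.1]
finger_gap: 0.604
```

>>> jog_arm --pt "0.1 -0.4 -1 0 100" --pt "0.1 -0.2 -0.8 0 100" --pt "0 0 -0.2 0 100" --pt "0 0 0 0 100"

```text
t: 6.8
tcp_pos: [0.6214, 0.0674, 0.0229]
tool_rot: [0.644, 0.765, 0.003, 0.014]
force: [-0.6, 0.3, 0.6]
finger_gap: 0.607
```

```bash
python3 snap.py 7 wrist;  python3 - <<'E'
import cv2;im=cv2.imread("pics/wrist7.png")[100:350,200:430]
cv2.imwrite("pics/w7z.png",cv2.resize(im,None,fx=2.4,fy=2.4,interpolation=2))
E
```

```text
6.8 [-0.06  0.8   1.58 -0.02  0.73 -0.22] [0.6214 0.0674 0.0229] [0.6439 0.765  0.003  0.0143] [-0.6  0.3  0.6] 0.607
[0.603 0.153 0.164] [0.981 0.083 0.026 0.172]
```

View pics/w7z.png

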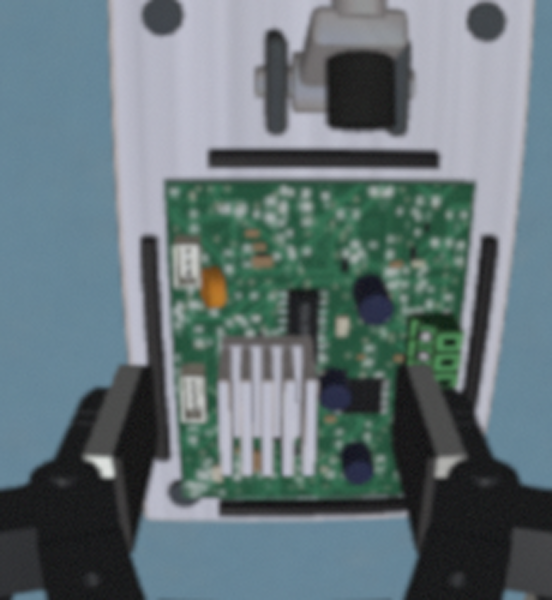

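>>> jog_arm --pt "0 0 0.4 0 100" --pt "0 0 0 0 180" --pt "0 0 0 0 255" --pt "0 0 0 0 255" --pt "0 0 0 0 255" --pt "0 0 0 0 255" --squeeze 40

```text
t: 7.35
tcp_pos: [0.6227, 0.0669, 0.0315]
tool_rot: [0.644, 0.765, 0.004, 0.016]
force: [-1.0, 0.0, -0.6]
finger_gap: 0.212
```

>>> jog_arm --pt "0 0 0 0 150" --pt "0 0 0 0 150" --pt "0 0 -0.4 0 150" --pt "0 0 -0.2 0 150" --pt "0 0 0 0 150"

```text
t: 7.77
tcp_pos: [0.6242, 0.0669, 0.0255]
tool_rot: [0.644, 0.765, 0.005, 0.017]
force: [-0.4, 0.0, 0.1]
finger_gap: 0.414
```

>>> jog_arm --pt "-0.3 0 0.1 0 150" --pt "0 0 0 0 255" --pt "0 0 0 0 255" --pt "0 0 0 0 255" --pt "0 0 0 0 255" --squeeze 40

```text
t: 8.18
tcp_pos: [0.6208, 0.0669, 0.0262]
tool_rot: [0.644, 0.765, 0.005, 0.017]
force: [0.2, -0.7, -0.5]
finger_gap: 0.219
```

Lift.

>>> jog_arm --pt "0 0 1 0 255" --pt "0 0 2 0 255" --pt "0 0 3 0 255" --pt "0 0 3 0 255" --pt "0 0 2.5 0 255" --pt "0 0 1 0 255" --pt "0 0 0 0 255"

```text
t: 8.77
tcp_pos: [0.6172, 0.0671, 0.1567]
tool_rot: [0.644, 0.765, 0.003, 0.015]
force: [-0.7, 0.6, -0.9]
finger_gap: 0.217
```

```bash
python3 snap.py 8 wrist; python3 -c "
from h import *
s=R.from_quat([0.644,0.765,0.005,0.017]).as_matrix();print(s.round(3))"
```

```text
8.77 [-0.07  0.6   1.53 -0.01  0.98 -0.23] [0.6172 0.0671 0.1567] [0.6441 0.7648 0.0033 0.0146] [-0.7  0.6 -0.9] 0.217
[0.599 0.152 0.298] [0.981 0.082 0.027 0.172]
[[-0.17   0.985  0.032]
 [ 0.985  0.171 -0.014]
 [-0.02   0.03  -0.999]]
```

View pics/wrist8.png

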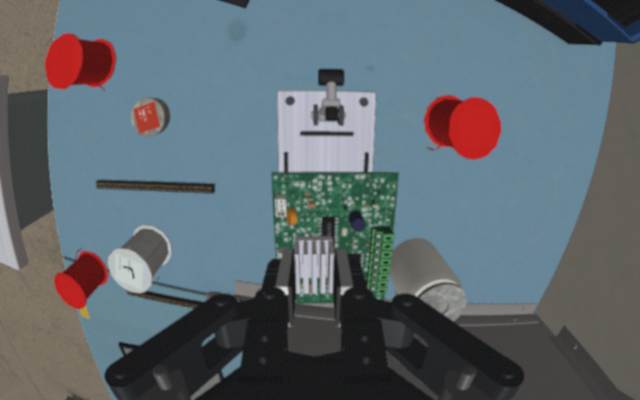

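>>> jog_arm --pt "-2 0 0 0 255" --pt "-3.5 -0.5 0 0 255" --pt "-3.5 -1 0 0 255" --pt "-3.5 -1 0 0 255" --pt "-3 -2 0 0 255" --pt "-2.5 -2.5 0 0 255" --pt "-1 -3.5 0 0 255" --pt "0 -3.8 0 0 255" --pt "0 -3.8 0 0 255" --pt "0 -3.8 0 0 255"

```text
t: 9.65
tcp_pos: [0.405, -0.1457, 0.1437]
tool_rot: [0.639, 0.769, 0.0, -0.001]
force: [1.0, -0.2, -0.7]
finger_gap: 0.219
```

>>> jog_arm --pt "1 -3.5 0 -1 255" --pt "1.5 -3.5 -0.5 0 255" --pt "1.5 -3.5 -1 0 255" --pt "1.5 -3 -1.5 0 255" --pt "1 -2 -1.5 0 255" --pt "0.5 -0.5 -1.5 0 255" --pt "0 0 -1 0 255" --pt "0 0 0 0 255"

```text
t: 10.32
tcp_pos: [0.4694, -0.3196, 0.0587]
tool_rot: [0.651, 0.759, -0.0, -0.008]
force: [0.7, -0.1, -1.1]
finger_gap: 0.22
```

```bash
python3 snap.py 9 side; python3 - <<'E'
import cv2;im=cv2.imread("pics/side9.png")[210:360,210:410]
cv2.imwrite("pics/s9z.png",cv2.resize(im,None,fx=3,fy=3,interpolation=2))
E
```

```text
10.32 [-0.79  0.71  1.69 -0.    0.76 -0.95] [ 0.4694 -0.3196  0.0587] [ 6.509e-01  7.592e-01 -1.000e-04 -8.400e-03] [ 0.7 -0.1 -1.1] 0.22
```

View pics/s9z.png

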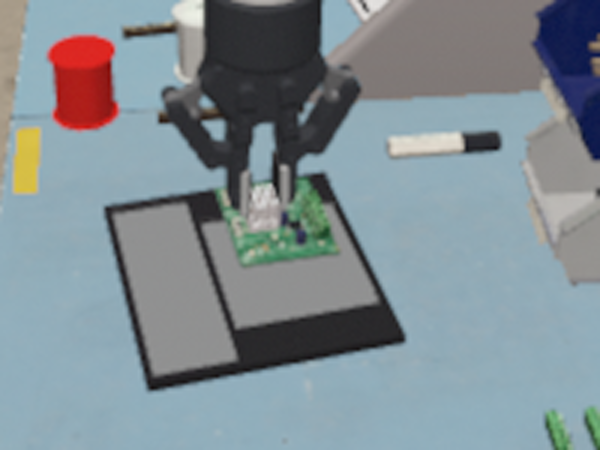

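>>> jog_arm --pt "0.4 0.1 -1.2 0.5 255" --pt "0.2 0.1 -1.2 0 255" --pt "0.1 0 -0.7 0 255" --pt "0 0 0 0 255"

```text
t: 10.7
tcp_pos: [0.4742, -0.3124, 0.0274]
tool_rot: [0.646, 0.763, 0.0, -0.011]
force: [0.1, 0.2, -0.7]
finger_gap: 0.222
```

>>> jog_arm --pt "0.2 -0.3 -0.3 0 255" --pt "0 0 -0.2 0 255" --pt "0 0 0 0 255"

```text
t: 10.95
tcp_pos: [0.4762, -0.3144, 0.024]
tool_rot: [0.646, 0.764, -0.0, -0.011]
force: [-1.0, -0.5, 0.9]
finger_gap: 0.222
```

>>> jog_arm --pt "0 0 -0.25 0 255" --pt "0 0 0 0 255" --pt "0 0 0 0 150" --pt "0 0 0 0 120" --pt "0 0 0 0 120"

```text
t: 11.37
tcp_pos: [0.4773, -0.3156, 0.0243]
tool_rot: [0.646, 0.764, -0.0, -0.008]
force: [-0.2, -0.3, -0.2]
finger_gap: 0.53
```

>>> jog_arm --pt "0 0 1.5 0 120" --pt "0 0 3 0 120" --pt "0 0 4 0 120" --pt "-0.5 1 3 -3 120" --pt "-1 3 0.5 -7 130" --pt "-1 3.8 0 -7 150" --pt "-1 3.8 0 -7 150" --pt "-0.5 3.8 0 -7 150" --pt "0 3.8 0 -7 150" --pt "0 3.8 0 -7 150"

```text
t: 12.2
tcp_pos: [0.4387, -0.0948, 0.1494]
tool_rot: [0.889, 0.458, 0.004, -0.001]
force: [0.8, 0.4, 0.7]
finger_gap: 0.415
```

>>> jog_arm --pt "0.5 3.8 0 -7 170" --pt "0.5 3.8 0 -7 170" --pt "0 3.5 0 -7 170" --pt "0 3 0 -7 170" --pt "0 2 0 -7 170" --pt "0 0 0 -7 170" --pt "0 0 0 -7 170" --pt "0 0 0 -5 170" --pt "0 0 0 0 170"

```text
t: 12.95
tcp_pos: [0.4454, 0.0632, 0.1499]
tool_rot: [1.0, 0.025, 0.005, 0.0]
force: [-0.1, -0.4, 0.3]
finger_gap: 0.333
```

```bash
python3 snap.py 10 wrist side; python3 -c "
from station import *
from h import *
s=R.from_quat(sense()['tool_rot']).as_matrix();print(s.round(3),np.degrees(np.arctan2(s[1,0],s[0,0])))"
python3 - <<'E'
import cv2;im=cv2.imread("pics/side10.png")[210:360,210:410]
cv2.imwrite("pics/s10z.png",cv2.resize(im,None,fx=3,fy=3,interpolation=2))
E
```

```text
12.95 [-0.11  0.43  1.95  0.    0.75  1.41] [0.4454 0.0632 0.1499] [9.997e-01 2.480e-02 5.000e-03 4.000e-04] [-0.1 -0.4  0.3] 0.333
[0.528 0.068 0.294] [ 0.715 -0.68  -0.11   0.117]
[[ 0.999  0.053  0.01 ]
 [ 0.053 -0.999 -0.001]
 [ 0.01   0.001 -1.   ]] 3.02797396126114
```

View pics/s10z.png

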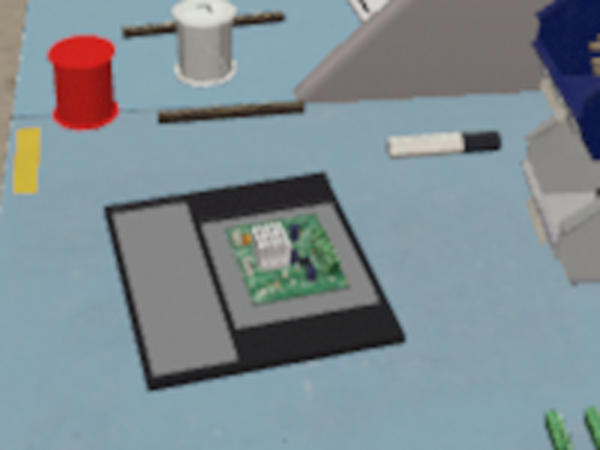

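View pics/wrist10.png

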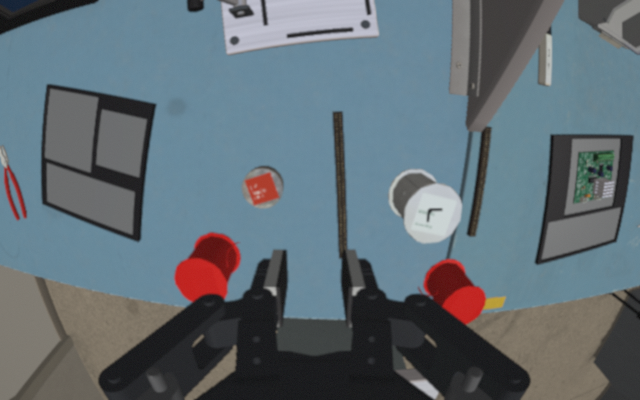

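```bash
python3 - <<'E'
from h import *
d=load("wrist10");I=d["img"].astype(int)
m=((I[...,2]-I[...,0]<25)*255).astype(np.uint8)
for n,(x0,y0,x1,y1),z in [("long",(325,105,355,246),.0075),("tin",(236,155,292,215),.012),("short",(465,120,497,245),.0075)]:
    k=np.zeros_like(m);k[y0:y1,x0:x1]=m[y0:y1,x0:x1]
    c=max(cv2.findContours(k,0,1)[0],key=cv2.contourArea)
    P=onplane(d,c[:,0],z,True)[:,:2]*1000;print(n,cv2.minAreaRect(P.astype(np.float32)))
print(onplane(d,[(338,112)],.0075,True)*1000, onplane(d,[(262,188)],.017,True)*1000,onplane(d,[(262,188)],.008,True)*1000)
E
```

```text
long ((453.4281311035156, 38.41273498535156), (134.15530395507812, 8.982335090637207), 6.4895195960998535)
tin ((445.9764709472656, 113.30775451660156), (41.8878288269043, 39.06624984741211), 1.214475154876709)
short ((464.12738037109375, -106.71046447753906), (128.29637145996094, 30.73745346069336), 6.994054794311523)
[[519.94468762  45.13455766   7.5       ]] [[446.85535141 112.20889627  17.        ]] [[444.22451283 113.64631248   8.        ]]
```

>>> jog_arm --pt "0 -1 -1 2 170" --pt "0 -1 -3 1.5 170" --pt "0 -0.4 -3.5 0 170" --pt "0 0 -3 0 170" --pt "0 0 -1 0 170" --pt "0 0 0 0 170"

```text
t: 13.55
tcp_pos: [0.4509, 0.0355, 0.0331]
tool_rot: [0.998, 0.064, 0.012, 0.002]
force: [-0.2, 0.7, 0.7]
finger_gap: 0.333
```

>>> jog_arm --pt "-0.3 0.2 -1.2 -0.8 170" --pt "-0.1 0 -1 0 170" --pt "0 0 -0.5 0 170" --pt "0 0 0 0 170"

```text
t: 13.88
tcp_pos: [0.4483, 0.0363, 0.0059]
tool_rot: [0.998, 0.058, 0.013, 0.002]
force: [-0.8, 1.4, 0.3]
finger_gap: 0.331
```

>>> jog_arm --pt "0 0.1 -0.25 0 170" --pt "0 0 0 0 170" --pt "0 0 0 0 255" --pt "0 0 0 0 255" --pt "0 0 0 0 255" --pt "0 0 0 0 255" --squeeze 40

```text
t: 14.38
tcp_pos: [0.451, 0.0369, 0.0064]
tool_rot: [0.998, 0.059, 0.016, 0.003]
force: [0.9, -0.7, -0.7]
finger_gap: 0.077
```

>>> jog_arm --pt "0 0 0 0 190" --pt "-0.3 0 -0.4 0 190" --pt "0 0 -0.3 0 190" --pt "0 0 0 0 190"

```text
t: 14.72
tcp_pos: [0.4485, 0.0368, 0.0003]
tool_rot: [0.998, 0.059, 0.017, 0.003]
force: [1.1, 0.2, 6.6]
finger_gap: 0.252
```

>>> jog_arm --pt "0 0 0.2 0 190" --pt "0 0 0 0 255" --pt "0 0 0 0 255" --pt "0 0 0 0 255" --pt "0 0 0 0 255" --squeeze 40

```text
t: 15.13
tcp_pos: [0.4481, 0.0368, 0.0022]
tool_rot: [0.998, 0.059, 0.018, 0.003]
force: [-0.6, 0.6, 3.7]
finger_gap: 0.086
```

>>> jog_arm --pt "0 0 1 0 255" --pt "0 0 2.5 0 255" --pt "0 0 4 0 255" --pt "0 0 4 3 255" --pt "-0.5 -2 2 7 255" --pt "-0.5 -3.8 0 7 255" --pt "-0.5 -3.8 0 7 255" --pt "-0.5 -3.8 0 7 255" --pt "-0.5 -3.8 0 7 255" --pt "-0.5 -3.8 0 7 255"

```text
t: 15.97
tcp_pos: [0.4184, -0.1424, 0.145]
tool_rot: [0.917, 0.399, 0.014, 0.0]
force: [-0.0, 1.0, 0.3]
finger_gap: 0.09
```

>>> jog_arm --pt "-0.5 -3.8 0 7 255" --pt "-0.5 -3.8 0 7 255" --pt "0 -3.8 0 7 255" --pt "0 -3 0 7 255" --pt "0 -2 0 7 255" --pt "0 -1 0 7 255" --pt "0 0 0 7 255" --pt "0 0 0 5 255" --pt "0 0 0 0 255"

```text
t: 16.72
tcp_pos: [0.4044, -0.3233, 0.1485]
tool_rot: [0.639, 0.769, 0.011, -0.004]
force: [0.3, -0.4, 0.0]
finger_gap: 0.083
```

```bash
python3 snap.py 11 wrist;python3 -c "
from station import *
from h import *
s=R.from_quat(sense()['tool_rot']).as_matrix();print(s.round(3),np.degrees(np.arctan2(s[1,0],s[0,0])))"
```

```text
16.72 [-0.9   0.51  1.77  0.03  0.87 -1.1 ] [ 0.4044 -0.3233  0.1485] [ 0.6392  0.7689  0.0112 -0.0044] [ 0.3 -0.4  0. ] 0.083
[ 0.388 -0.244  0.293] [0.984 0.09  0.02  0.154]
[[-0.18   0.984  0.008]
 [ 0.983  0.18   0.023]
 [ 0.021  0.012 -1.   ]] 100.37792138199242
```

View pics/wrist11.png

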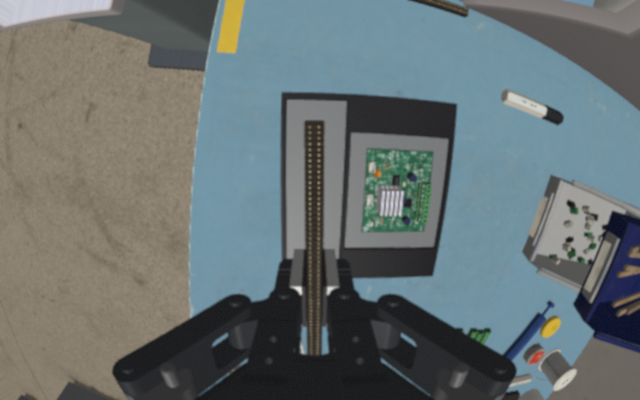

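>>> jog_arm --pt "0.1 0 -2 -1 255" --pt "0.1 0 -3.5 0 255" --pt "0 0 -3.5 0 255" --pt "0 0 -2 0 255" --pt "0 0 -0.5 0 255" --pt "0 0 0 0 255"

```text
t: 17.27
tcp_pos: [0.4076, -0.3222, 0.0333]
tool_rot: [0.652, 0.758, 0.011, -0.001]
force: [-0.0, 0.5, -1.4]
finger_gap: 0.09
```

>>> jog_arm --pt "0 -0.1 -1.2 0.5 255" --pt "0 -0.1 -0.9 0 255" --pt "0 0 -0.3 0 255" --pt "0 0 0 0 255"

```text
t: 17.6
tcp_pos: [0.409, -0.3247, 0.0118]
tool_rot: [0.65, 0.76, 0.01, 0.001]
force: [0.0, 0.6, -0.1]
finger_gap: 0.085
```

>>> jog_arm --pt "-0.1 0 -0.3 0 255" --pt "0 0 -0.2 0 255" --pt "0 0 0 0 255"

```text
t: 17.85
tcp_pos: [0.409, -0.3257, 0.0087]
tool_rot: [0.65, 0.76, 0.01, 0.003]
force: [-0.1, -0.4, -0.8]
finger_gap: 0.085
```

>>> jog_arm --pt "0 0 -0.3 0 255" --pt "0 0 -0.1 0 255" --pt "0 0 0 0 255"

```text
t: 18.1
tcp_pos: [0.4093, -0.3261, 0.0059]
tool_rot: [0.65, 0.76, 0.01, 0.004]
force: [0.0, 0.5, 1.8]
finger_gap: 0.083
```

>>> jog_arm --pt "0 0 0 0 200" --pt "0 0 0 0 190" --pt "0 0 1 0 190" --pt "0 0 3 0 190" --pt "0 0 4 0 190" --pt "0 0 3 0 190" --pt "0 0 0 0 190"

```text
t: 18.68
tcp_pos: [0.4078, -0.3245, 0.1193]
tool_rot: [0.65, 0.76, 0.01, 0.001]
force: [0.0, -0.0, 0.8]
finger_gap: 0.261
```

```bash
python3 snap.py 12 wrist side;cat > zoom.py <<'E'
import cv2,sys
n,x0,y0,x1,y1,k=sys.argv[1],*map(float,sys.argv[2:]);x0,y0,x1,y1=map(int,(x0,y0,x1,y1))
cv2.imwrite(f"pics/{n}_z.png",cv2.resize(cv2.imread(f"pics/{n}.png")[y0:y1,x0:x1],None,fx=k,fy=k,interpolation=2))
E
python3 zoom.py wrist12 240 50 480 330 2; python3 zoom.py side12 210 210 410 360 3
```

```text
18.68 [-0.9   0.56  1.8   0.03  0.79 -1.07] [ 0.4078 -0.3245  0.1193] [6.501e-01 7.598e-01 1.040e-02 5.000e-04] [ 0.  -0.   0.8] 0.261
[ 0.393 -0.243  0.263] [0.984 0.075 0.02  0.158]
```

View pics/side12_z.png

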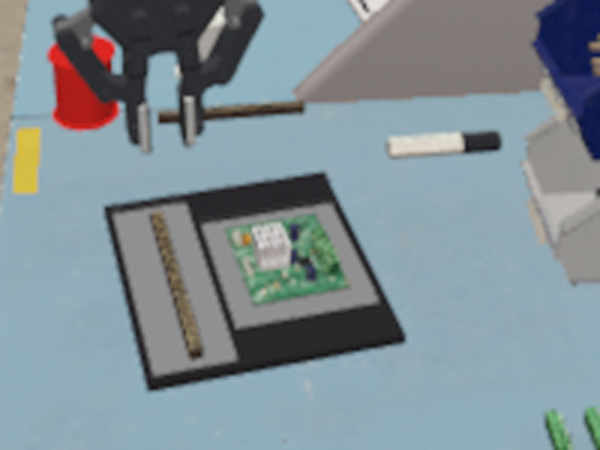

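View pics/wrist12_z.png

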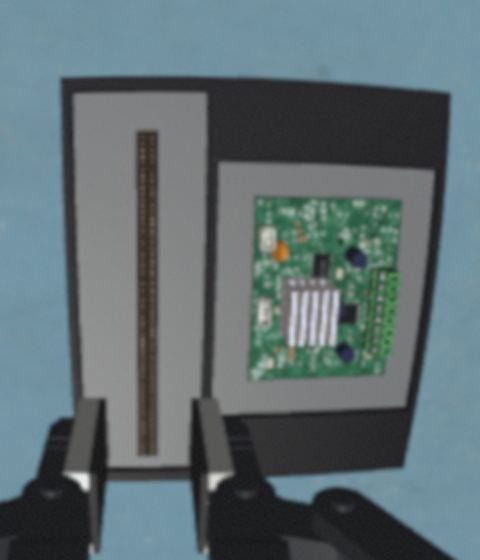

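```bash
python3 - <<'E'
from h import *
d=load("side12");c=cloud(d)
m=(abs(c[...,1]+.095)<.02)&(c[...,2]>.01)
for x in [.5,.52,.53,.54,.55,.56,.58,.6,.65]:
    k=m&(abs(c[...,0]-x)<.005);print(x,k.sum(),c[k][:,2].max().round(3) if k.any() else None, c[k][:,1].min().round(3) if k.any() else None)
I=d["img"].astype(int)
mm=((I[...,2]-I[...,0]<25)*255).astype(np.uint8);k=np.zeros_like(mm);k[240:256,262:312]=mm[240:256,262:312]
cc=max(cv2.findContours(k,0,1)[0],key=cv2.contourArea)
print(cv2.minAreaRect((onplane(d,cc[:,0],.005)[:,:2]*1000).astype(np.float32)))
E
```

```text
0.5 0 None None
0.52 21 0.02 -0.114
0.53 37 0.03 -0.109
0.54 49 0.04 -0.107
0.55 66 0.05 -0.107
0.56 79 0.061 -0.108
0.58 109 0.081 -0.109
0.6 135 0.1 -0.108
0.65 218 0.151 -0.11
((462.2096862792969, -118.13094329833984), (67.87889099121094, 121.21772003173828), 84.28873443603516)
```

>>> jog_arm --pt "0 1 1 -7.1 190" --pt "0 2 0 -7.1 190" --pt "0 2 0 -7.1 190" --pt "0 2 0 -7.1 190" --pt "0 2 0 -7.1 190" --pt "0 2 0 -7.1 190" --pt "0 2 0 -7.1 190" --pt "0 2 0 -7.1 190" --pt "0.5 2 0 -7.1 190" --pt "0.5 2 0 -7.1 190"

```text
t: 19.62
tcp_pos: [0.4086, -0.1247, 0.1166]
tool_rot: [0.972, 0.233, 0.006, -0.004]
force: [0.4, 0.4, 0.5]
finger_gap: 0.254
```

>>> jog_arm --pt "0.5 1 0 -7.1 190" --pt "0.5 0 0 -7.1 190" --pt "0 0 0 -7.1 190" --pt "0 0 0 -4 190" --pt "0 0 0 0 190"

```text
t: 20.03
tcp_pos: [0.4125, -0.1054, 0.1108]
tool_rot: [1.0, 0.012, -0.0, -0.009]
force: [-0.5, -0.2, 0.2]
finger_gap: 0.254
```

```bash
python3 snap.py 13 wrist;python3 -c "
from station import *
from h import *
s=R.from_quat(sense()['tool_rot']).as_matrix();print(s.round(3),np.degrees(np.arctan2(s[1,0],s[0,0])))"; python3 zoom.py wrist13 220 60 480 300 3
```

```text
20.03 [-0.53  0.49  2.03  0.03  0.63  1.  ] [ 0.4125 -0.1054  0.1108] [ 9.999e-01  1.150e-02 -1.000e-04 -9.400e-03] [-0.5 -0.2  0.2] 0.254
[ 0.496 -0.106  0.254] [ 0.707 -0.688 -0.122  0.112]
[[ 1.     0.025 -0.001]
 [ 0.025 -0.999  0.019]
 [-0.001 -0.019 -1.   ]] 1.4520348644428207
```

View pics/wrist13_z.png

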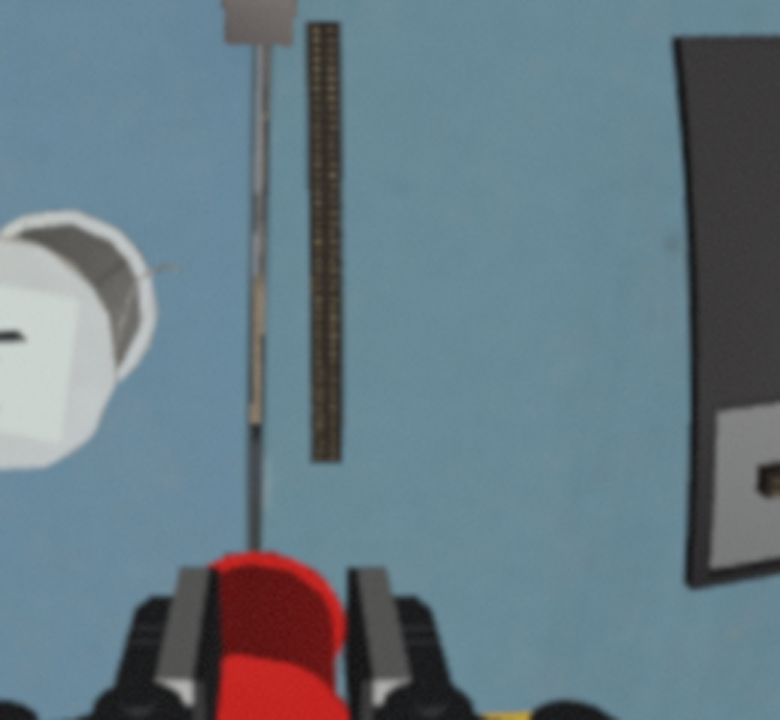

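```bash
python3 - <<'E'
from h import *
d=load("wrist13")
a,b=[(onplane(d,[(p[0]/3+220,p[1]/3+60)],.0085,True)*1000)[0] for p in [(324,22),(326.5,462)]]
print(a,b,(a+b)/2,np.linalg.norm(a-b),np.degrees(np.arctan2(*(a-b)[1::-1])))
for p,z in [((255,640),.061)]: print(onplane(d,[(p[0]/3+220,p[1]/3+60)],z,True))
E
```

```text
[ 521.80203109 -111.35386335    8.5       ] [ 401.23989703 -116.01349426    8.5       ] [ 461.52096406 -113.68367881    8.5       ] 120.65214597704683 2.213334834267063
[[ 0.37450911 -0.09840911  0.061     ]]
```

>>> jog_arm --pt "2 -0.3 0 1 190" --pt "2 -0.3 -1 0 190" --pt "0.5 -0.1 -2.5 0 190" --pt "0 0 -3 0 190" --pt "0 0 -1 0 190" --pt "0 0 0 0 190"

```text
t: 20.58
tcp_pos: [0.4578, -0.1128, 0.0304]
tool_rot: [1.0, 0.028, -0.002, -0.01]
force: [0.1, 0.3, 0.8]
finger_gap: 0.255
```

>>> jog_arm --pt "0 -0.1 -1.2 -1 190" --pt "0 0 -1 0 190" --pt "0 0 -0.5 0 190" --pt "0 0 -0.2 0 190" --pt "0 0 0 0 190"

```text
t: 21.0
tcp_pos: [0.4568, -0.114, 0.0007]
tool_rot: [1.0, 0.021, -0.003, -0.011]
force: [0.3, -0.5, -0.5]
finger_gap: 0.258
```

>>> jog_arm --pt "0 0 0.2 0 190" --pt "0 0 0 0 255" --pt "0 0 0 0 255" --pt "0 0 0 0 255" --pt "0 0 0 0 255" --squeeze 40

```text
t: 21.42
tcp_pos: [0.4574, -0.1144, 0.0047]
tool_rot: [1.0, 0.022, -0.001, -0.01]
force: [0.5, -0.1, -0.3]
finger_gap: 0.079
```

>>> jog_arm --pt "0 0 0 0 200" --pt "0 0 -0.3 0 200" --pt "0 0 0 0 200" --pt "0 0 0 0 255" --pt "0 0 0 0 255" --pt "0 0 0 0 255"

```text
t: 21.92
tcp_pos: [0.4576, -0.1144, 0.0017]
tool_rot: [1.0, 0.022, -0.001, -0.01]
force: [-0.2, 0.8, 0.2]
finger_gap: 0.085
```

>>> jog_arm --pt "0 0 1 0 255" --pt "0 0 2.5 0 255" --pt "0 0 4 0 255" --pt "-0.3 0.5 4 3 255" --pt "-0.3 2 1.5 7 255" --pt "-0.3 3.8 0 7 255" --pt "-0.3 3.8 0 7 255" --pt "-0.3 3.8 0 7 255" --pt "-0.3 3.8 0 7 255" --pt "-0.3 3.8 0 7 255"

```text
t: 22.75
tcp_pos: [0.4389, 0.1003, 0.1431]
tool_rot: [0.912, 0.41, 0.001, -0.004]
force: [0.5, 0.2, -0.7]
finger_gap: 0.083
```

>>> jog_arm --pt "-0.2 3.8 0 7 255" --pt "-0.2 3.8 0 7 255" --pt "-0.2 3.8 0 7 255" --pt "0 3.8 0 7 255" --pt "0 3.5 0 4 255" --pt "0 3 0 0 255" --pt "0 2 0 0 255" --pt "0 0 0 0 255" --pt "0 0 0 0 255"

```text
t: 23.5
tcp_pos: [0.4255, 0.3568, 0.1489]
tool_rot: [0.753, 0.658, 0.002, -0.004]
force: [-0.6, -0.8, -0.9]
finger_gap: 0.085
```

```bash
python3 snap.py 14 wrist;python3 -c "
from station import *
from h import *
s=R.from_quat(sense()['tool_rot']).as_matrix();print(s.round(3),np.degrees(np.arctan2(s[1,0],s[0,0])))"
```

```text
23.5 [0.49 0.55 1.69 0.01 0.9  0.62] [0.4255 0.3568 0.1489] [ 0.7529  0.6581  0.0018 -0.004 ] [-0.6 -0.8 -0.9] 0.085
[0.437 0.439 0.292] [ 0.985 -0.066 -0.013  0.161]
[[ 0.135  0.991 -0.003]
 [ 0.991 -0.135  0.009]
 [ 0.008 -0.004 -1.   ]] 82.250312460108
```

View pics/wrist14.png

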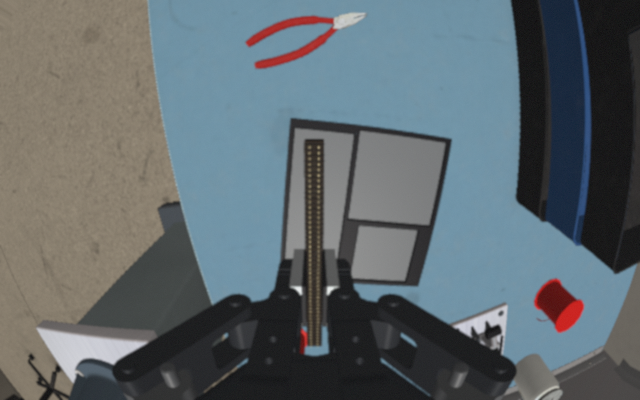

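>>> jog_arm --pt "-0.1 -1.2 -2 -5 255" --pt "-0.1 -0.8 -3.5 0 255" --pt "0 0 -3.5 0 255" --pt "0 0 -2 0 255" --pt "0 0 -0.5 0 255" --pt "0 0 0 0 255"

```text
t: 24.05
tcp_pos: [0.4253, 0.3286, 0.0346]
tool_rot: [0.785, 0.619, 0.004, -0.003]
force: [0.6, 0.9, -0.5]
finger_gap: 0.089
```

```bash
python3 snap.py 15 wrist;python3 -c "
from h import *
d=load('wrist15');I=d['img'].astype(int)
m=((abs(I[...,2]-I[...,0])<22)&(I.mean(2)>85)&(I.mean(2)<180)).astype(np.uint8)*255
m[:, :240]=0;m[:,470:]=0;m[:60]=0;m[330:]=0
for c in cv2.findContours(m,0,1)[0]:
    if cv2.contourArea(c)<1500: continue
    print(c[:,0].mean(0),cv2.minAreaRect((onplane(d,c[:,0],.0035,True)[:,:2]*1000).astype(np.float32)))
"
```

```text
24.05 [0.45 0.72 1.8  0.01 0.62 0.67] [0.4253 0.3286 0.0346] [ 0.785   0.6194  0.0042 -0.0029] [ 0.6  0.9 -0.5] 0.089
[0.444 0.409 0.178] [ 0.98  -0.115 -0.018  0.159]
[420.9084507 275.6056338] ((488.5260009765625, 274.26177978515625), (63.52304458618164, 64.2779541015625), 76.496337890625)
[309.74785408 202.20171674] ((427.2592468261719, 349.6145324707031), (127.11660766601562, 55.953163146972656), 76.76692199707031)
[416.15876289 167.69690722] ((501.1818542480469, 356.2294616699219), (88.64166259765625, 75.60856628417969), 76.7986831665039)
```

View pics/wrist15.png

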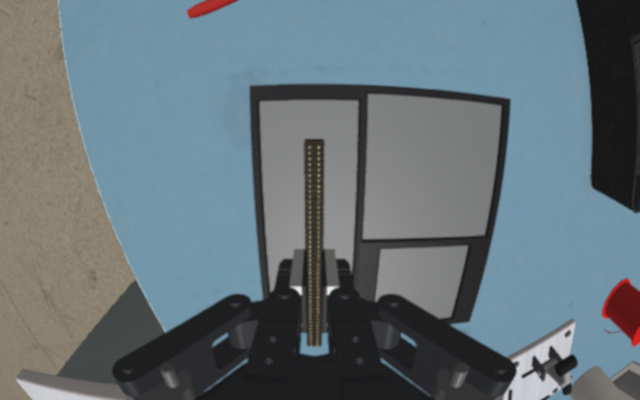

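>>> jog_arm --pt "-0.1 0.4 -1.2 0 255" --pt "-0.1 0.3 -0.9 0 255" --pt "0 0 -0.4 0 255" --pt "0 0 0 0 255"

```text
t: 24.43
tcp_pos: [0.4267, 0.3368, 0.0122]
tool_rot: [0.786, 0.619, 0.008, -0.002]
force: [-0.2, -0.6, 0.5]
finger_gap: 0.082
```

>>> jog_arm --pt "-0.3 0 -0.4 0 255" --pt "0 0 -0.2 0 255" --pt "0 0 0 0 255"

```text
t: 24.68
tcp_pos: [0.4239, 0.3378, 0.0065]
tool_rot: [0.785, 0.619, 0.01, -0.002]
force: [0.0, 0.3, -0.4]
finger_gap: 0.086
```

Down the last millimetre and release, then rise.

>>> jog_arm --pt "0 0 -0.2 0 255" --pt "0 0 0 0 255" --pt "0 0 0 0 200" --pt "0 0 0 0 190" --pt "0 0 1 0 190" --pt "0 0 3 0 190" --pt "0 0 4 0 190" --pt "0 0 3 0 190" --pt "0 0 0 0 190"

```text
t: 25.43
tcp_pos: [0.4224, 0.3372, 0.1197]
tool_rot: [0.785, 0.619, 0.008, -0.002]
force: [0.7, 0.3, 0.4]
finger_gap: 0.258
```

```bash
python3 snap.py 16 wrist
```

```text
25.43 [0.46 0.57 1.76 0.01 0.8  0.69] [0.4224 0.3372 0.1197] [ 0.785   0.6194  0.0077 -0.002 ] [0.7 0.3 0.4] 0.258
[0.441 0.418 0.264] [ 0.981 -0.116 -0.015  0.157]
```

View pics/wrist16.png

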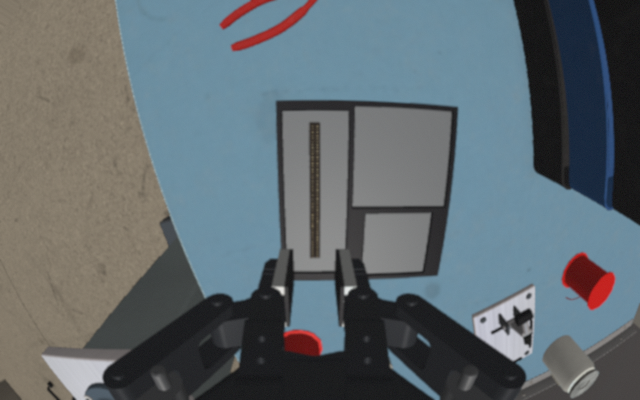

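>>> jog_arm --pt "0.3 -2 0 0 75" --pt "0.5 -3.8 0 0 75" --pt "0.4 -3.8 0 0 75" --pt "0.4 -3.8 0 0 75" --pt "0.4 -3.5 0 0 75" --pt "0.2 -2.5 0 0 75" --pt "0 -1 0 0 75" --pt "0 0 0 0 75" --pt "0 0 0 0 75"

```text
t: 26.23
tcp_pos: [0.4411, 0.126, 0.1158]
tool_rot: [0.784, 0.621, 0.007, -0.004]
force: [-0.1, -0.5, -0.4]
finger_gap: 0.702
```

```bash
python3 snap.py 17 wrist
```

```text
26.23 [0.02 0.5  1.96 0.02 0.67 0.24] [0.4411 0.126  0.1158] [ 0.784   0.6208  0.007  -0.0038] [-0.1 -0.5 -0.4] 0.702
[0.459 0.206 0.26 ] [ 0.981 -0.114 -0.017  0.157]
```

View pics/wrist17.png

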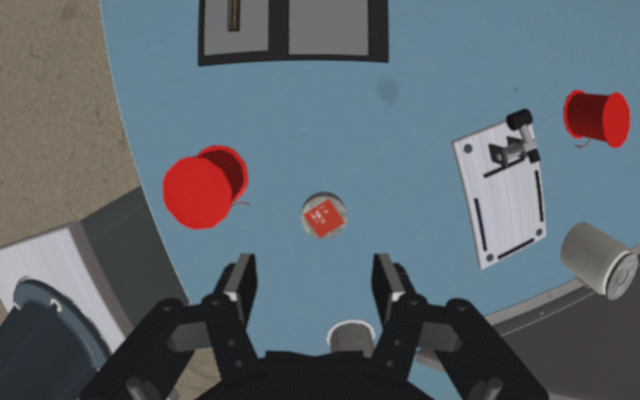

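```bash
python3 -c "
from h import *
d=load('wrist17');I=d['img'].astype(int)
m=((I[...,2]-I[...,0]<25)).astype(np.uint8)*255
k=np.zeros_like(m);k[185:245,295:355]=m[185:245,295:355]
c=max(cv2.findContours(k,0,1)[0],key=cv2.contourArea)
(x,y),r=cv2.minEnclosingCircle(c);print(x,y,r)
for z in (.01,.017):print(onplane(d,[(x,y)],z,True)*1000, cv2.minEnclosingCircle((onplane(d,c[:,0],z,True)[:,:2]*1000).astype(np.float32)))
"
```

```text
323.4700927734375 215.61056518554688 24.041290283203125
[[446.47786745 112.19898337  10.        ]] ((446.2015380859375, 111.8203125), 21.98332977294922)
[[446.83897313 114.82947358  17.        ]] ((446.5703430175781, 114.46138000488281), 21.368003845214844)
```

>>> jog_arm --pt "0.3 -0.7 -2 0 75" --pt "0.2 -0.5 -3 0 75" --pt "0 -0.1 -3 0 75" --pt "0 0 -1 0 75" --pt "0 0 0 0 75"

```text
t: 26.7
tcp_pos: [0.4484, 0.1186, 0.0233]
tool_rot: [0.781, 0.624, 0.01, -0.002]
force: [0.1, 0.1, 0.0]
finger_gap: 0.709
```

>>> jog_arm --pt "-0.2 -0.5 -1 0 75" --pt "0 -0.2 -0.7 0 75" --pt "0 0 -0.2 0 75" --pt "0 0 0 0 75"

```text
t: 27.03
tcp_pos: [0.4462, 0.1153, 0.0034]
tool_rot: [0.779, 0.627, 0.01, -0.002]
force: [0.4, 0.4, 0.7]
finger_gap: 0.707
```

```bash
python3 snap.py 18 wrist; python3 zoom.py wrist18 180 120 460 350 2.5
```

```text
27.03 [-0.    0.75  2.01  0.04  0.38  0.17] [0.4462 0.1153 0.0034] [ 0.7792  0.6267  0.0103 -0.002 ] [0.4 0.4 0.7] 0.707
[0.462 0.196 0.148] [ 0.982 -0.107 -0.012  0.156]
```

View pics/wrist18_z.png

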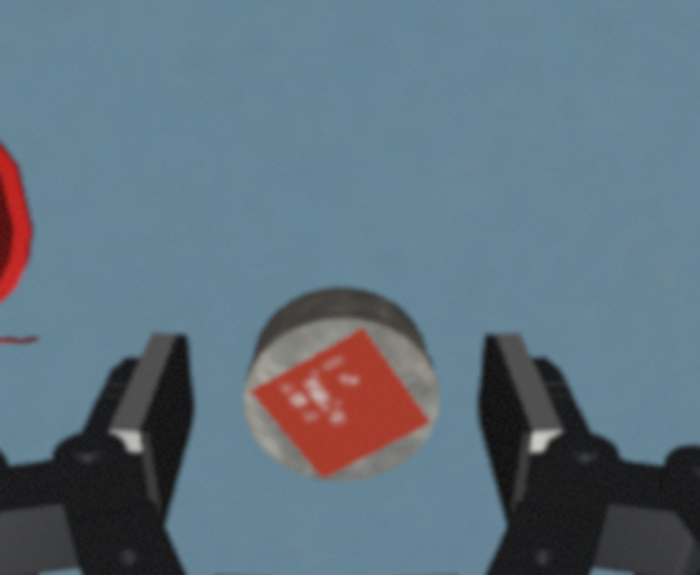

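>>> jog_arm --pt "0 -0.3 0 0 75" --pt "0 0 0 0 130" --pt "0 0 0 0 255" --pt "0 0 0 0 255" --pt "0 0 0 0 255" --pt "0 0 0 0 255" --squeeze 40

```text
t: 27.58
tcp_pos: [0.4484, 0.1126, 0.0066]
tool_rot: [0.779, 0.627, 0.013, 0.0]
force: [0.3, 0.0, -1.7]
finger_gap: 0.424
```

>>> jog_arm --pt "0 0 0.7 0 255" --pt "0 0 2 0 255" --pt "0 0 3 0 255" --pt "0 0.5 3 0 255" --pt "0 1.5 1 0 255" --pt "0 2 0 0 255" --pt "0 2 0 0 255" --pt "0.2 2 0 0 255" --pt "0.4 2 0 0 255" --pt "0.4 2 0 0 255"

```text
t: 28.42
tcp_pos: [0.456, 0.2334, 0.1125]
tool_rot: [0.782, 0.624, 0.012, -0.0]
force: [0.8, 0.6, -0.4]
finger_gap: 0.432
```

```bash
python3 snap.py 19 wrist; python3 zoom.py wrist19 150 50 480 350 2.2
```

```text
28.42 [0.25 0.56 1.84 0.02 0.73 0.46] [0.456  0.2334 0.1125] [ 7.817e-01  6.236e-01  1.230e-02 -4.000e-04] [ 0.8  0.6 -0.4] 0.432
[0.472 0.314 0.257] [ 0.982 -0.111 -0.01   0.155]
```

View pics/wrist19_z.png

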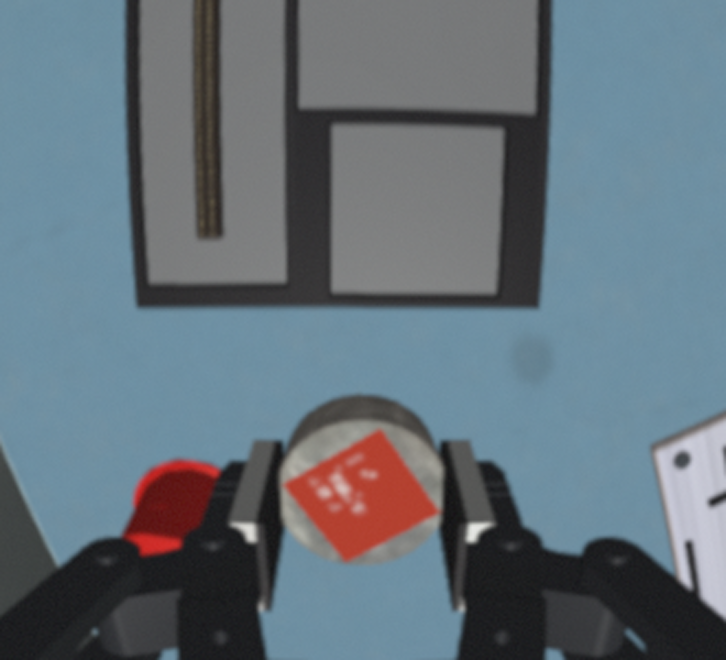

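>>> jog_arm --pt "1 1 0 0 255" --pt "1 1 -1.5 0 255" --pt "0.6 1 -2 0 255" --pt "0.3 0.6 -2 0 255" --pt "0 0 -1.5 0 255" --pt "0 0 0 0 255"

```text
t: 28.97
tcp_pos: [0.4877, 0.2762, 0.0442]
tool_rot: [0.78, 0.626, 0.017, 0.001]
force: [-1.1, -0.7, -1.3]
finger_gap: 0.429
```

>>> jog_arm --pt "0 0 -1.2 0 255" --pt "0 0 -1 0 255" --pt "0 0 -0.5 0 255" --pt "0 0 -0.2 0 255" --pt "0 0 0 0 255"

```text
t: 29.38
tcp_pos: [0.4874, 0.2751, 0.0159]
tool_rot: [0.78, 0.626, 0.017, 0.001]
force: [-0.1, 0.2, -0.6]
finger_gap: 0.425
```

>>> jog_arm --pt "0 0 -0.4 0 255" --pt "0 0 -0.2 0 255" --pt "0 0 0 0 255"

```text
t: 29.63
tcp_pos: [0.4883, 0.275, 0.0111]
tool_rot: [0.78, 0.626, 0.018, 0.001]
force: [-0.1, 0.3, -1.1]
finger_gap: 0.43
```

>>> jog_arm --pt "0 0 -0.2 0 255" --pt "0 0 0 0 255"

```text
t: 29.8
tcp_pos: [0.4888, 0.2752, 0.0096]
tool_rot: [0.78, 0.626, 0.018, 0.002]
force: [-0.6, -0.1, -0.8]
finger_gap: 0.428
```

>>> jog_arm --pt "0 0 -0.15 0 255" --pt "0 0 0 0 255"

```text
t: 29.97
tcp_pos: [0.4892, 0.2754, 0.0097]
tool_rot: [0.78, 0.626, 0.019, 0.002]
force: [0.4, -0.2, -0.2]
finger_gap: 0.429
```

Close enough (under a millimetre); release and rise.

>>> jog_arm --pt "0 0 0 0 100" --pt "0 0 0 0 90" --pt "0 0 0 0 90" --pt "0 0 1 0 90" --pt "0 0 3 0 60" --pt "0 0 4 0 20" --pt "0 0 3 0 0" --pt "0 0 1.5 0 0" --pt "0 0 0 0 0"

```text
t: 30.72
tcp_pos: [0.4871, 0.2747, 0.1401]
tool_rot: [0.78, 0.626, 0.017, 0.001]
force: [0.3, 0.4, -0.5]
finger_gap: 0.999
```

```bash
python3 snap.py 20 wrist;
```

```text
30.72 [0.31 0.55 1.71 0.01 0.85 0.52] [0.4871 0.2747 0.1401] [0.7798 0.6258 0.0169 0.001 ] [ 0.3  0.4 -0.5] 0.999
[0.501 0.354 0.285] [ 0.982 -0.109 -0.005  0.153]
```

View pics/wrist20.png

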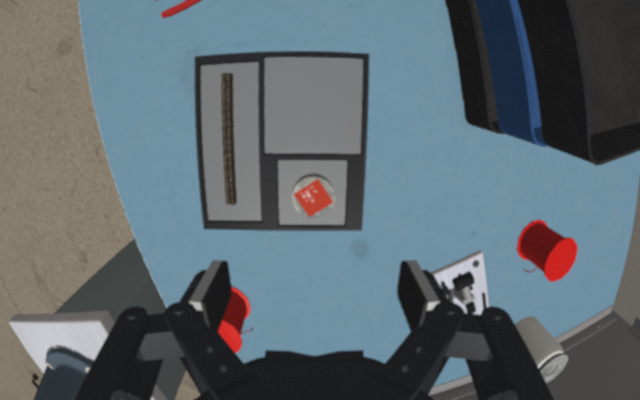

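>>> jog_arm --pt "-0.3 -2 0 1 0" --pt "-0.4 -3.8 0 1 0" --pt "-0.4 -3.8 0 1 0" --pt "-0.4 -3.8 0 1 0" --pt "-0.4 -3.8 0 0 0" --pt "-0.4 -3.8 0 0 0" --pt "-0.4 -3.5 0 0 0" --pt "-0.4 -2 0 0 0" --pt "-0.2 -1 0 0 0" --pt "0 0 0 0 0"

```text
t: 31.6
tcp_pos: [0.4449, -0.0088, 0.1297]
tool_rot: [0.755, 0.656, 0.013, -0.006]
force: [-0.3, -0.0, 0.4]
finger_gap: 1.003
```

```bash
python3 snap.py 21 wrist side;python3 zoom.py side21 210 150 370 270 4
```

```text
31.6 [-0.29  0.46  1.98  0.04  0.69 -0.19] [ 0.4449 -0.0088  0.1297] [ 0.7546  0.656   0.0128 -0.0059] [-0.3 -0.   0.4] 1.003
[0.455 0.071 0.275] [ 0.986 -0.069 -0.007  0.152]
```

View pics/wrist21.png

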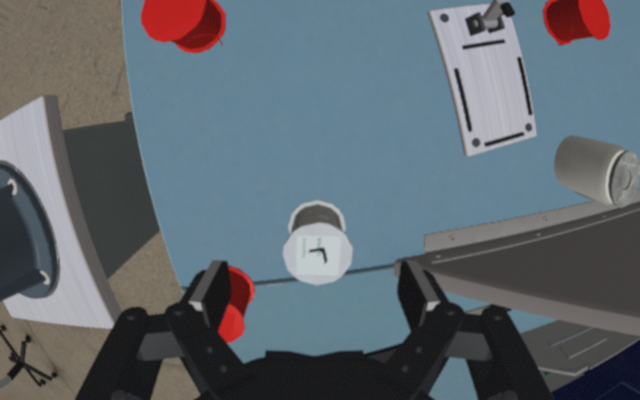

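View pics/side21_z.png

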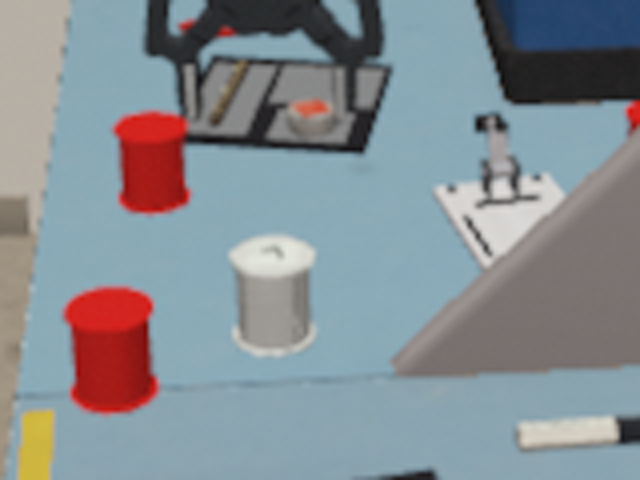

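```bash
python3 -c "
from h import *
d=load('wrist21');I=d['img'].astype(int)
m=((I.min(2)>150)).astype(np.uint8)*255
k=np.zeros_like(m);k[219:290,275:360]=m[219:290,275:360]
c=max(cv2.findContours(k,0,1)[0],key=cv2.contourArea)
print(cv2.boundingRect(c),cv2.minEnclosingCircle((onplane(d,c[:,0],.061,True)[:,:2]*1000).astype(np.float32)))
"
```

```text
(283, 223, 70, 62) ((443.9915771484375, -38.90510940551758), 27.060976028442383)
```

>>> jog_arm --pt "0 -1.5 0 0 0" --pt "0 -1.2 -0.5 0 0" --pt "0 -0.3 -2 0 0" --pt "0 0 -2 0 0" --pt "0 0 -0.5 0 0" --pt "0 0 0 0 0"

```text
t: 32.2
tcp_pos: [0.4458, -0.0312, 0.0769]
tool_rot: [0.751, 0.66, 0.013, -0.007]
force: [0.4, -0.2, -0.5]
finger_gap: 1.005
```

```bash
python3 snap.py 22 wrist;python3 zoom.py wrist22 150 150 480 400 2.2
```

```text
32.2 [-0.34  0.58  2.01  0.06  0.55 -0.26] [ 0.4458 -0.0312  0.0769] [ 0.7508  0.6604  0.0133 -0.0069] [ 0.4 -0.2 -0.5] 1.005
[0.455 0.049 0.222] [ 0.987 -0.063 -0.006  0.151]
```

View pics/wrist22_z.png

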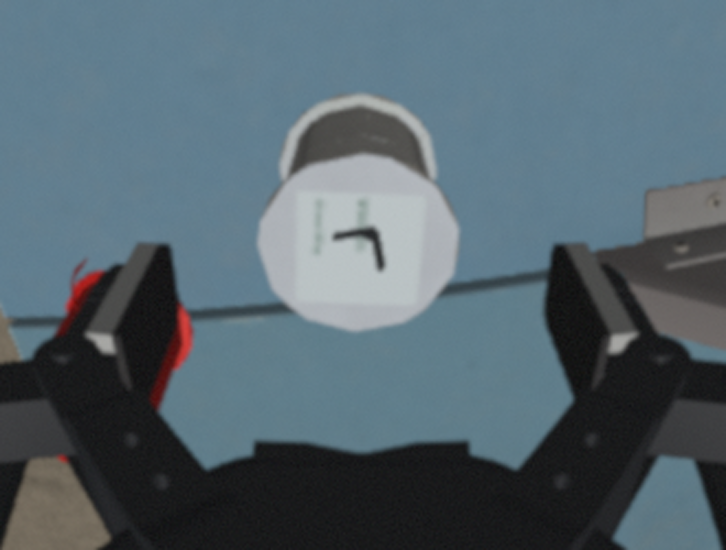

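>>> jog_arm --pt "0 -0.5 -1 0 0" --pt "0 -0.2 -1.5 0 0" --pt "0 0 -1.5 0 0" --pt "0 0 -0.8 0 0" --pt "0 0 0 0 0"

```text
t: 32.67
tcp_pos: [0.4489, -0.0353, 0.0313]
tool_rot: [0.748, 0.663, 0.015, -0.004]
force: [-0.8, 0.6, -0.2]
finger_gap: 1.002
```

>>> jog_arm --pt "-0.4 -0.4 -0.6 0 0" --pt "-0.1 0 -0.3 0 0" --pt "0 0 0 0 0"

```text
t: 32.92
tcp_pos: [0.4445, -0.039, 0.0231]
tool_rot: [0.748, 0.664, 0.016, -0.003]
force: [0.3, -0.3, -0.0]
finger_gap: 1.0
```

>>> jog_arm --pt "0 0 0 0 60" --pt "0 0 0 0 150" --pt "0 0 0 0 255" --pt "0 0 0 0 255" --pt "0 0 0 0 255" --pt "0 0 0 0 255" --squeeze 60

```text
t: 33.42
tcp_pos: [0.4448, -0.0393, 0.0251]
tool_rot: [0.748, 0.664, 0.017, -0.002]
force: [0.1, 0.1, -2.7]
finger_gap: 0.63
```

```bash
python3 snap.py 23 side;python3 zoom.py side23 210 130 370 270 4
```

```text
33.42 [-0.36  0.69  2.04  0.08  0.4  -0.32] [ 0.4448 -0.0393  0.0251] [ 0.7477  0.6638  0.0166 -0.0017] [ 0.1  0.1 -2.7] 0.63
```

View pics/side23_z.png

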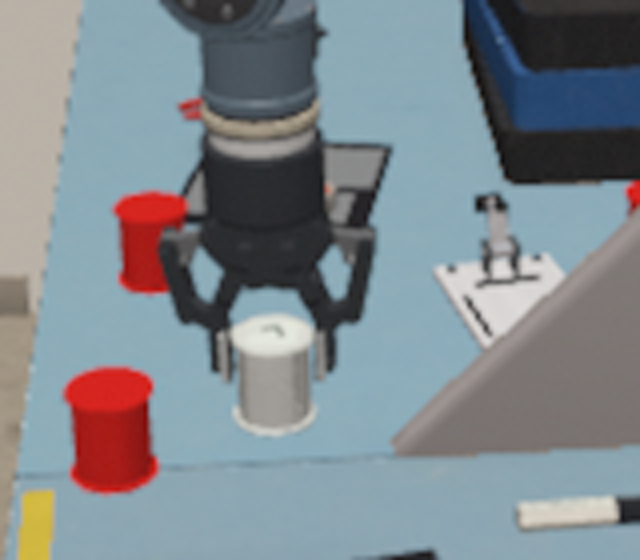

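>>> jog_arm --pt "0 0 0.7 0 255" --pt "0 0 2 0 255" --pt "0 0 3 0 255" --pt "0 0.5 3 0 255" --pt "0.2 1.5 1.5 0 255" --pt "0.4 2.5 0 0 255" --pt "0.5 3.5 0 0 255" --pt "0.6 3.5 0 0 255" --pt "0.6 3.5 0 0 255" --pt "0.6 3.5 0 0 255"

```text
t: 34.3
tcp_pos: [0.4729, 0.1466, 0.1352]
tool_rot: [0.753, 0.658, 0.016, -0.001]
force: [1.0, -0.2, -3.6]
finger_gap: 0.626
```

```bash
python3 snap.py 24 wrist
```

```text
34.3 [0.06 0.5  1.87 0.03 0.75 0.17] [0.4729 0.1466 0.1352] [ 0.7526  0.6583  0.0164 -0.0013] [ 1.  -0.2 -3.6] 0.626
[0.481 0.227 0.28 ] [ 0.986 -0.067 -0.     0.152]
```

View pics/wrist24.png

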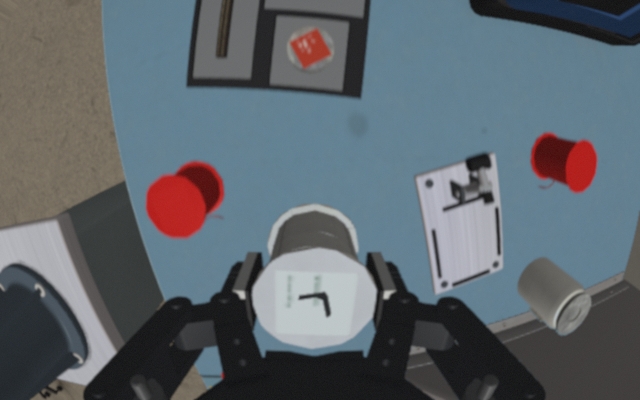

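>>> jog_arm --pt "0.6 3.5 0 0 255" --pt "0.6 3.5 0 0 255" --pt "0.6 3.5 0 0 255" --pt "0.5 3 0 0 255" --pt "0.3 2 -1 0 255" --pt "0.2 1 -2 -2 255" --pt "0 0 -2 -2 255" --pt "0 0 -0.5 0 255" --pt "0 0 0 0 255"

```text
t: 35.1
tcp_pos: [0.4993, 0.3282, 0.0817]
tool_rot: [0.772, 0.635, 0.02, -0.001]
force: [-0.4, 0.2, -1.3]
finger_gap: 0.63
```

>>> jog_arm --pt "0.4 1.3 0 0 255" --pt "0.3 1.1 -0.5 0 255" --pt "0 0.2 -1.5 0 255" --pt "0 0 -1.2 0 255" --pt "0 0 0 0 255"

```text
t: 35.52
tcp_pos: [0.5072, 0.353, 0.0513]
tool_rot: [0.772, 0.635, 0.02, -0.001]
force: [-0.0, -0.8, -1.5]
finger_gap: 0.628
```

```bash
python3 snap.py 25 wrist
```

```text
35.52 [0.42 0.75 1.61 0.02 0.75 0.6 ] [0.5072 0.353  0.0513] [ 7.719e-01  6.355e-01  1.970e-02 -5.000e-04] [-0.  -0.8 -1.5] 0.628
[0.519 0.432 0.197] [ 0.984 -0.097 -0.002  0.15 ]
```

View pics/wrist25.png

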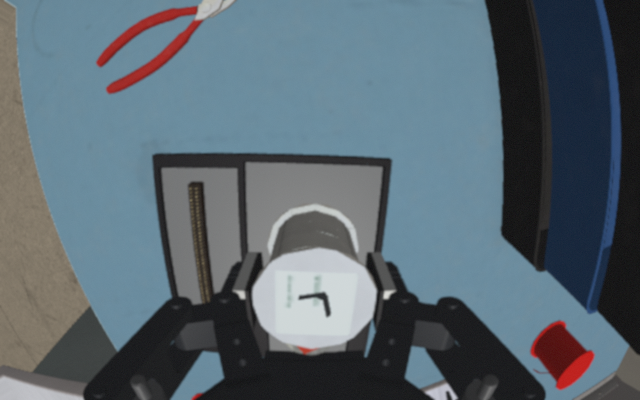

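>>> jog_arm --pt "0 0.2 -0.9 0 255" --pt "0 0 -0.7 0 255" --pt "0 0 -0.3 0 255" --pt "0 0 0 0 255"

```text
t: 35.9
tcp_pos: [0.5084, 0.3544, 0.033]
tool_rot: [0.772, 0.635, 0.021, -0.0]
force: [-0.2, 0.5, -2.2]
finger_gap: 0.63
```

>>> jog_arm --pt "0 0 -0.3 0 255" --pt "0 0 -0.15 0 255" --pt "0 0 0 0 255"

```text
t: 36.15
tcp_pos: [0.5086, 0.3543, 0.0283]
tool_rot: [0.772, 0.635, 0.021, -0.0]
force: [-0.2, -0.1, -1.0]
finger_gap: 0.625
```

>>> jog_arm --pt "0 0 -0.15 0 255" --pt "0 0 0 0 255" --pt "0 0 0 0 255"

```text
t: 36.4
tcp_pos: [0.5093, 0.3547, 0.0293]
tool_rot: [0.772, 0.635, 0.022, 0.0]
force: [-0.4, -0.2, -2.3]
finger_gap: 0.627
```

>>> jog_arm --pt "-0.1 0 -0.25 0 255" --pt "0 0 -0.05 0 255" --pt "0 0 0 0 255"

```text
t: 36.65
tcp_pos: [0.5096, 0.3552, 0.0285]
tool_rot: [0.772, 0.635, 0.024, 0.001]
force: [0.2, -0.2, -1.6]
finger_gap: 0.631
```

>>> jog_arm --pt "-0.1 0 -0.3 0 255" --pt "0 0 -0.1 0 255"

```text
t: 36.82
tcp_pos: [0.5099, 0.3556, 0.0284]
tool_rot: [0.772, 0.635, 0.025, 0.001]
force: [0.2, -0.2, -0.8]
finger_gap: 0.629
```

>>> jog_arm --pt "0 0 0 0 60" --pt "0 0 0 0 30" --pt "0 0 0 0 30" --pt "0 0 0 0 30" --pt "0 0 1 0 20" --pt "0 0 3 0 0" --pt "0 0 4 0 0" --pt "0 0 4 0 0" --pt "0 0 2 0 0" --pt "0 0 0 0 0"

```text
t: 37.65
tcp_pos: [0.5078, 0.3547, 0.1723]
tool_rot: [0.772, 0.635, 0.023, 0.0]
force: [-0.1, -0.4, 0.0]
finger_gap: 1.001
```

>>> jog_arm --pt "-1 -2 3 0 0" --pt "-1 -2 3 0 0" --pt "-1 -2 3 0 0" --pt "-1 -2 2 0 0" --pt "0 -2 0 0 0" --pt "0 0 0 0 0" --pt "0 0 0 0 0"

```text
t: 38.23
tcp_pos: [0.4638, 0.2512, 0.283]
tool_rot: [0.772, 0.636, 0.02, -0.0]
force: [0.6, -0.1, -0.1]
finger_gap: 0.999
```

```bash
python3 snap.py 26 wrist side scene;python3 zoom.py wrist26 150 30 450 280 2.5;  python3 zoom.py side26 220 140 370 340 3;python3 zoom.py scene26 200 140 380 320 3.3
```

```text
38.23 [0.27 0.32 1.64 0.02 1.15 0.46] [0.4638 0.2512 0.283 ] [ 7.716e-01  6.358e-01  2.020e-02 -1.000e-04] [ 0.6 -0.1 -0.1] 0.999
[0.475 0.33  0.428] [ 0.984 -0.097 -0.002  0.15 ]
```

View pics/wrist26_z.png

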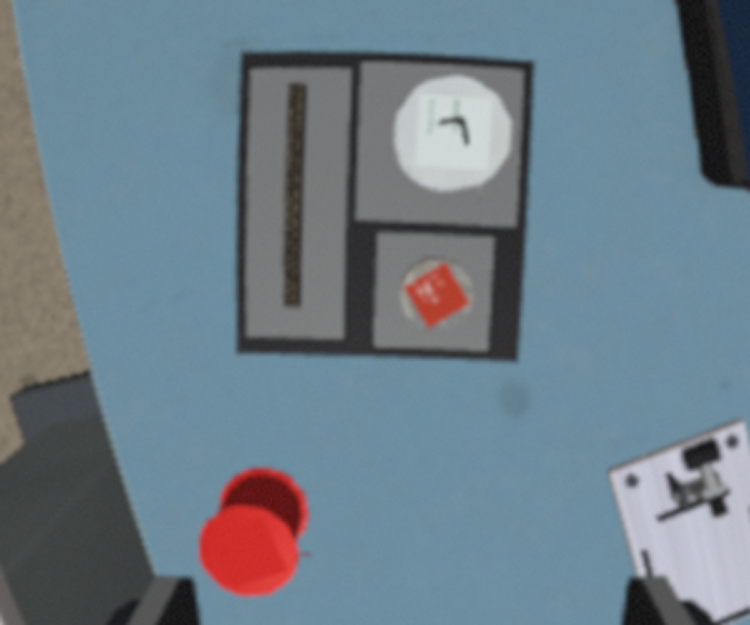

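View pics/side26_z.png

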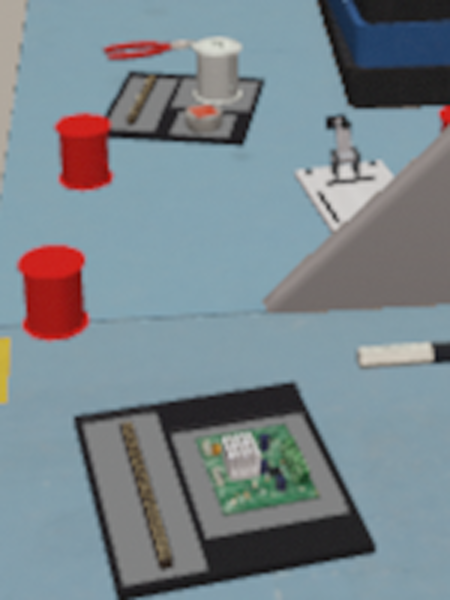

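View pics/scene26_z.png

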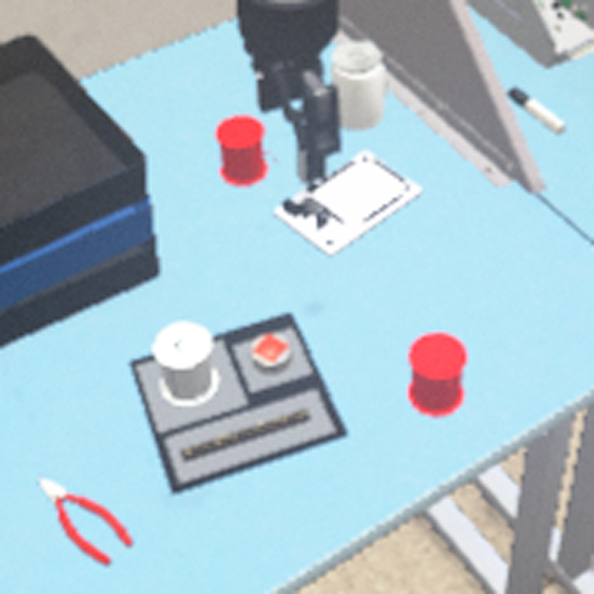

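```bash
python3 - <<'E'
from h import *
Rs=R.from_euler('z',-13.2,degrees=True);Rb=R.from_euler('z',9.2,degrees=True)
S=np.array([469.6,328.5,0]);B=np.array([458.4,-316.2,0])
def tray(p,o,r): return r.inv().apply(p-o).round(1)
d=load("wrist26");f=lambda p,z:(onplane(d,[(p[0]/2.5+150,p[1]/2.5+30)],z,True)*1000)[0]
print("reel",tray(f((452,133),.0645),S,Rs),"tin",tray(f((437,294),.0205),S,Rs))
a,b=f((298,84),.0125),f((292,305),.0125);print("short",tray((a+b)/2,S,Rs),np.linalg.norm(a-b))
d2=load("wrist12");g=lambda p,z:(onplane(d2,[(p[0]/2+240,p[1]/2+50)],z,True)*1000)[0]
a,b=g((147,131),.0125),g((147,455),.0125);print("long",tray((a+b)/2,B,Rb),np.linalg.norm(a-b))
c=[g(p,.0055) for p in [(255,196),(402,200),(249,380),(386,377)]];print("board",tray(np.mean(c,0),B,Rb))
ds=load("side26");c=cloud(ds)
for n,p in [("reeltop",(292,156)),("tintop",(288,178)),("sink",(300,290)),("bpcb",(300,304)),("long",(268,305)),("floor",(305,317))]: print(n,np.median(c[p[1]-1:p[1]+2,p[0]-1:p[0]+2].reshape(-1,3),0).round(4))
E
```

```text
reel [32.8 34.4 64.5] tin [ 32.  -47.4  20.5]
short [-45.6   3.3  12.5] 119.97025845313836
long [-49.8  -1.9  12.5] 148.39310639766185
board [31.2  1.9  5.5]
reeltop [0.5101 0.3391 0.0647]
tintop [0.4911 0.2621 0.0204]
sink [ 0.4773 -0.3205  0.0311]
bpcb [ 0.4758 -0.3384  0.0075]
long [ 0.4107 -0.3398  0.0119]
floor [ 0.4823 -0.3764  0.0072]
```

```bash
python3 -c "
from station import *
print(sign_off())"
```

```text
the job is handed in; nothing more can be done
None
```

I made up both kits and handed the job in at about 38 s of the 134 s allowed. The sign-off reported no verdict, as expected.

I pushed the hold-down finger fully back while the board lay in its holder. Only then did I lift the board out by its heat sink and place it. The long strip, short strip, tin and reel followed, and the arm was raised clear of everything at the end.

Positions are in tray coordinates, measured from the camera images after placing. The board and long strip figures come from a picture taken right after they were placed.

| Item | Measured x, y (mm) | Pocket centre x, y (mm) |
|---|---|---|
| Board | 31, 2 | 30, 0 |
| Long strip | -50, -2 | -52.5, 0 |
| Short strip | -46, 3 | -46.5, 0 |
| Reel (body centre; origin within about 3 mm) | 33, 34 | 30, 35 |
| Tin | 32, -47 | 30, -47 |

- **Heights:** the depth readings for the reel and tin tops (64.7 and 20.4 mm) and the heat sink and long strip fit lying flat on the pocket floors. I did not measure the short strip's height.
- **Disagreement:** one depth reading meant for the board tray's pocket floor gave 7.2 mm instead of 3.5 mm. That is the rim height, so the pixel was probably on the rim. I did not follow it up.
- **Bystanders:** the cutters, dispenser, marker and red reels look unmoved in the last pictures, but I did not measure them.
- **Grips redone:** I re-gripped the board and both strips once each, because the first closure was too high on them.

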